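# Push a stuck insert up out of the capping nest

## Task

The brass insert is sunk in the capping nest and cannot be gripped from above: take the push-out tool by its handle, reach under the nest with it, feel gently for the access hole with its pin (never force it against the nest), and push the insert up until it stands well proud. Then stand the tool upright on the bench, clear of the nest, and take the insert out and stand it upright in the blue tray, dimple up. Leave the pump collars and the marker where they are.

Things in the scene. Friction and masses are not known exactly. Their poses are not given: they have to be found in the camera images.
- nest_mouth (a point): Centre of the round recess's mouth in the flat top of the capping nest, an aluminium block 60 (x) x 96 (y) x 27 mm on two side walls, fixed to the bench. The top is 80 mm above the bench. The recess is vertical, 31.5 mm wide, 27 mm deep. Axes: z up, x points away from the open front by which the tool enters.
- insert_centre (a point): Centre (half-way up) of the loose brass insert, a cylinder 30 mm wide, 26 mm high, a small dimple in its top; z points out of the top. It starts on the recess floor, its top 1 mm below the block's top. It can be gripped from above once it stands proud.
- tool_handle (a point): Centre of the push-out tool's orange handle, 16 x 16 mm square, 56 mm tall, upright, 128 mm above the tool's underside. Axes: z up, x along the foot towards the pin, y square to the handle's other faces.
- tool_pin (a point): Top of the tool's upright push pin: 9 mm wide (slightly rounded end), 26 mm long above the foot's top, so its top is 36 mm above the tool's underside. It stands 50 mm ahead (tool x) of the handle's axis.
- parts_tray: Fixed blue open tray, 130 (x) x 150 (y) x 25 mm high outside, walls and floor 3 mm; origin at the centre of its underside on the bench.
- push_tool: The push-out tool, 0.3 kg, standing free; origin in its underside below the handle. Its flat steel foot is 30 mm wide (y), 10 mm thick, and reaches from 30 mm behind to 68 mm ahead (x) of the handle's axis; a 12 mm square shank joins foot and handle.
- pump_collar_1: Bystander: cream pump collar 28 mm wide, 34 mm high, standing; origin at the centre of its underside.
- pump_collar_2: Bystander: white pump collar 28 mm wide, 34 mm high, standing; origin at the centre of its underside.
- marker: Bystander: white and black marker pen 17 x 135 x 16 mm, lying; origin under its centre, its length along its own y axis.
- insert: The same insert; origin at the centre of its underside. Two black spring shoes in the recess wall (2 to 12 mm below the block's top) clamp it with about 3 N each: it takes roughly 4 to 9 N to push it up, and it then stays at that height by itself, as long as its underside is still 2 mm or more below the block's top.
- nest: The same nest; origin on the bench below the recess axis, axes as above. Beneath the block a space is open to the nest's -x and +x sides, 76 mm wide between the two walls, which run along x at y = +-43 mm, 10 mm thick; a foot flange on each reaches out to y = +-69 mm, with cap screws up to 13 mm high.
- nest_under (a point): Point on the recess axis at the underside of the dark seat plate (5 mm thick, the recess's floor), 48 mm above the bench. A round access hole 14 mm wide goes through this plate, NOT concentric: its centre is off this point by up to 6 mm in the nest's x and up to 6 mm in its y, at random. It cannot be seen from above; feel for it with the pin. 30 N against the nest is too much.

How it is judged:
By the outcome, as a careful person would: the job done as asked, in the order asked, and still so for the second after the job is handed in, with the robot touching nothing.
It also fails if it takes over 72 s, if anything falls off the work surface, if the arm or the gripper's body presses on something with over 40 N, if the wrist force passes 120 N, or if a joint passes its speed limit or range.

## Robot

A 6-joint arm with a two-finger parallel gripper is mounted at the origin on a cart in front of the work surface, level with it; the furniture and walls round the work are solid. World frame = base frame: x ahead of the robot, y to its left, z up, the work surface at z = 0. Lengths are in m, angles in rad, forces in N, time in s.
With the tool pointing down it reaches from about 0.3 to 0.775 m from the base axis. Payload 14.6 kg.
Tool frame: the origin (TCP) lies at the very end of the fingers, on their centre line; the grasp point (between the pads) lies 19 mm behind it; z points along the fingers, y is the direction in which the jaws open and shut (so a half turn about z gives the same grasp; the last joint's range is limited). The gripper opens to 94 mm and grips with 3 to 60 N. Pads are 16 mm wide; open, the fingers measure 119 mm over their backs; the gripper's body (75 mm by 177 mm) begins 78 mm behind the grasp point.
Start: joints at [1.159, 0.3, 1.521, -0, 1.321, -0.067], TCP at [0.186, 0.518, 0.183] pointing down, gripper open.
Joint ranges: [-3.03, 3.03], [-0.79, 2.21], [0.23, 2.52], [-1.04, 4.18], [0, 3.07], [-2.55, 2.55]. Speed limits (rad/s): [2.22, 2.22, 2.57, 3.14, 3.14, 3.14].

## Interface

Orientations are given as a unit quaternion [w, x, y, z].
In Python, from rig import * gives the robot as it stands.
- The arm moves only by the tool arm_command, never from a script. Its argument "motion" is a list of rows, each an object of numbers: "wx", "wy", "wz": the turn, a rotation vector about the tool's x, y, z in degrees; "dx", "dy", "dz": the shift along the tool's x, y, z in mm; "claw": the finger opening in mm, from 0 to 94. A call has 1 to 20 rows; each row shifts and turns the commanded pose from where the row before left it, along the tool's axes as they then stand; what a row does not reach is not made up. A row lasts 1/12 s, in which the tool goes at most 41.7 mm and 7.16 degrees, less where a joint would pass 70% of its speed; a pose out of reach is approached as far as the arm can. A call is refused whole if a number of a shift passes 41.7 or a number of a turn 7.16, either way. A call with a gripper value outside its range is refused whole. The fingers move at their own pace and stop on an object; "force" is the grip in N (left out, the last holds). Time passes only in rows, so rows that do not move let the fingers close. It gives the time, the measured TCP pose, the force and the opening at its end, in the units of the state.
- state(): the state, without advancing time (a new reading comes with each control period).
- read_camera(name): name is "scene" or "side" or "wrist"; returns the picture (400x640x3 uint8, red, green, blue); there is no depth.
- calibration(name): a dict with "camera_matrix" (3x3 intrinsics, pixels), "D" ([k1, k2, p1, p2, k3] as OpenCV has them; the pictures are not rectified), "R" (3x3) and "t" (3): a world point X has camera coordinates R X + t; the wrist camera has in their place "mount" (4x4, takes a point from camera to tool coordinates, whose origin is the TCP and whose axes are the flange's). Camera axes: x right, y down, z forward; pixel columns grow to the right and rows downward; lengths in m; the calibration is good to about 2 mm. A picture is of the moment at which its call begins: read the wrist's pose just before it. calibration takes no time and is no camera call.
- hand_in(): hands the job in, once; it reports no verdict.
Trained networks look in the newest picture that a camera, given by its name, has taken for a name from the list of things; names that differ only in an ending like _2 or _b are one class to them, and where a whole thing is asked for, a point or a joint stands for the part that bears it (a point fixed in the world has none). Each returns a list of dicts, best first, with "score" (0 to 1); they miss things now and then, are a little off and sometimes report something else, mostly with a low value. They report only what shows in the picture. A call takes as long as a camera call.
- trace(camera, label): "mask" (400x640 bool, what is visible of it) and "location" ([column, row] in pixels, amid what is visible of it).
- landmark_of(camera, label): "location" ([column, row] in pixels: a listed point, or the origin of a listed thing).
The state is a dict: "time_s": time; "joint_pos": joint angles; "dq": joint speeds; "tau": joint torques, N m; "ee_pos": TCP position; "tool_rot": TCP orientation; "force": force on the tool from outside, world axes, zero at the start; "wrist_torque": the same for the moment, N m; "grip_width": opening from 0.0 (shut) to 1.0 (fully open).
Only numpy, scipy, OpenCV 4.12 (cv2) and the standard library are available. Lean on these libraries where they do the work, as an engineer would, in place of code of your own. Each camera call takes 0.05 s, during which the arm holds its last target. There are 200 camera calls.

## Working session

There is one attempt and no reset: what is moved stays moved. The work goes in short steps, Python scripts to look and compute and a tool call to move; the robot and the scene stay as the last step left them, time stands still between calls to the robot, and variables do not carry over. Pictures are saved under pics/ and viewed, about 8 in all and at most 12, crops included, and the job is handed in when it is done.

Besides the shell and the picture viewer there is one more tool, called by a JSON object that holds its "name" and its "arguments". arm_command: Moves the arm, as the interface text tells. Its arguments: {"type":"object","properties":{"motion":{"type":"array","items":{"type":"object","properties":{"wx":{"type":"number"},"wy":{"type":"number"},"wz":{"type":"number"},"dx":{"type":"number"},"dy":{"type":"number"},"dz":{"type":"number"},"claw":{"type":"number"}}}},"force":{"type":"number"}},"required":["motion"]}

```bash
ls; mkdir -p pics; cat > h.py <<'E'
from rig import *
import numpy as np, cv2
from scipy.spatial.transform import Rotation as Rn
def cam(n):
    c=calibration(n); K=np.array(c["camera_matrix"]); D=np.array(c["D"])
    if "R" in c: return K,D,np.array(c["R"]),np.array(c["t"])
    s=state(); q=s["tool_rot"]; T=np.eye(4); T[:3,:3]=Rn.from_quat([q[1],q[2],q[3],q[0]]).as_matrix(); T[:3,3]=s["ee_pos"]
    M=np.linalg.inv(T@np.array(c["mount"])); return K,D,M[:3,:3],M[:3,3]
def onz(n,px,z):
    K,D,R,t=cam(n); u=cv2.undistortPoints(np.array([[px]],float),K,D)[0,0]
    d=R.T@np.array([u[0],u[1],1]); o=-R.T@t; return o+d*(z-o[2])/d[2]
def proj(n,X):
    K,D,R,t=cam(n); return cv2.projectPoints(np.atleast_2d(np.array(X,float)),cv2.Rodrigues(R)[0],t,K,D)[0][:,0]
def tri(px):
    A=[];b=[]
    for n,p in px.items():
        K,D,R,t=cam(n); u=cv2.undistortPoints(np.array([[p]],float),K,D)[0,0]
        d=R.T@np.array([u[0],u[1],1]); d/=np.linalg.norm(d); P=np.eye(3)-np.outer(d,d); A.append(P); b.append(P@(-R.T@t))
    A=np.vstack(A);b=np.hstack(b); x=np.linalg.lstsq(A,b,rcond=None)[0]; return x,np.linalg.norm(A@x-b)
def save(n,f): 
    im=read_camera(n); cv2.imwrite("pics/"+f,im[:,:,::-1]); return im
E
python3 - <<'E'
from h import *
np.set_printoptions(precision=4,suppress=True)
s=state();print(s)
ims=[save(n,n+"0.png") for n in("scene","side")]
cv2.imwrite("pics/a.png",cv2.resize(np.vstack(ims),(480*1,600))[:,:,::-1])
L={}
for l in ["nest_mouth","insert_centre","tool_handle","tool_pin","parts_tray","push_tool","pump_collar_1","marker","nest","nest_under"]:
    for n in("scene","side"):
        r=landmark_of(n,l); L[l,n]=r; print(l,n,[(np.round(d["location"],1).tolist(),round(d["score"],2)) for d in r[:3]])
    if L[l,"scene"] and L[l,"side"]:
        x,e=tri({n:L[l,n][0]["location"] for n in("scene","side")}); print("   ",x,e)
E
```

```text
pics
{'time_s': 0.0, 'joint_pos': array([ 1.1594,  0.3005,  1.5215,  0.    ,  1.3207, -0.0666]), 'dq': array([ 0.0018,  0.002 , -0.001 ,  0.0018, -0.0006,  0.0008]), 'tau': array([ -0.0002, -53.1796, -35.2744,   0.0709,   0.0242,  -0.    ]), 'ee_pos': array([0.1858, 0.5174, 0.1823]), 'tool_rot': array([-0.0001,  0.1715,  0.9852, -0.0006]), 'force': array([ 0.6121, -0.995 , -0.3817]), 'wrist_torque': array([0.005 , 0.0304, 0.0245]), 'grip_width': 0.9989917767967295}
nest_mouth scene [([357.0, 139.5], 0.71)]
nest_mouth side [([409.1, 284.3], 0.64)]
    [ 0.5326 -0.4164  0.0764] 0.0057775935607124905
insert_centre scene [([357.8, 142.1], 0.54), ([276.2, 237.1], 0.49)]
insert_centre side [([408.6, 291.1], 0.44)]
    [ 0.5303 -0.419   0.0634] 0.004354206617000132
tool_handle scene [([315.8, 214.9], 0.96)]
tool_handle side [([289.6, 171.7], 0.84), ([332.4, 251.5], 0.69), ([407.8, 292.1], 0.56)]
    [0.4721 0.005  0.1334] 0.0007424163723741517
tool_pin scene [([303.5, 227.2], 0.64)]
tool_pin side [([307.6, 204.4], 0.67)]
    [0.5191 0.0029 0.0345] 0.002936758791900315
parts_tray scene [([271.7, 310.9], 0.85), ([361.2, 138.8], 0.34)]
parts_tray side [([257.7, 178.3], 0.55)]
    [0.4648 0.2823 0.0026] 0.0038151530043832216
push_tool scene [([316.1, 242.0], 0.77)]
push_tool side [([291.3, 220.3], 0.65)]
    [ 0.4718  0.0083 -0.006 ] 0.001163227618587005
pump_collar_1 scene [([319.8, 175.0], 0.59), ([275.9, 238.1], 0.56), ([358.7, 144.7], 0.49)]
pump_collar_1 side [([380.7, 258.1], 0.71)]
    [ 0.5928 -0.2444  0.0067] 0.011644338836085533
marker scene [([335.1, 196.8], 0.55)]
marker side [([333.2, 251.2], 0.67)]
    [ 0.5008 -0.1818  0.0079] 0.001998544195196331
nest scene [([358.1, 151.3], 0.76)]
nest side [([404.9, 321.7], 0.65)]
    [ 0.5263 -0.429   0.0054] 0.01012887423730856
nest_under scene [([359.0, 146.4], 0.59)]
nest_under side [([406.8, 298.3], 0.92)]
    [ 0.5258 -0.4186  0.0466] 0.00037056357715118597
```

View pics/a.png

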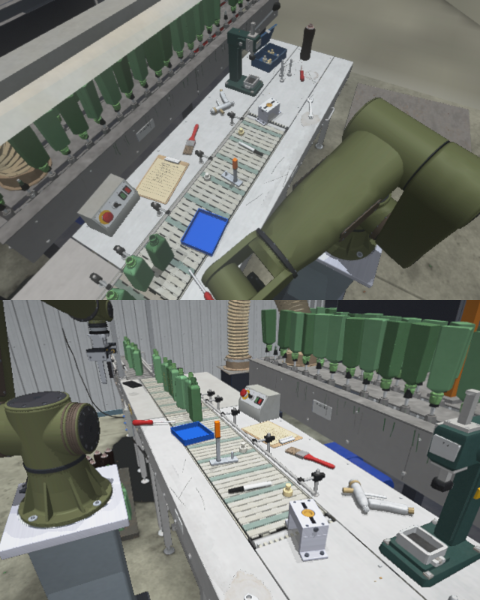

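```bash
python3 - <<'E'
from h import *
a=cv2.imread("pics/scene0.png")[110:260,260:400]; b=cv2.imread("pics/side0.png")[140:350,250:460]
a=cv2.resize(a,(390,418),interpolation=cv2.INTER_CUBIC); b=cv2.resize(b,(418,418),interpolation=cv2.INTER_CUBIC)
cv2.imwrite("pics/b.png",cv2.resize(np.hstack([a,b]),(800,414)))
E
```

```text
(no output)
```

View pics/b.png

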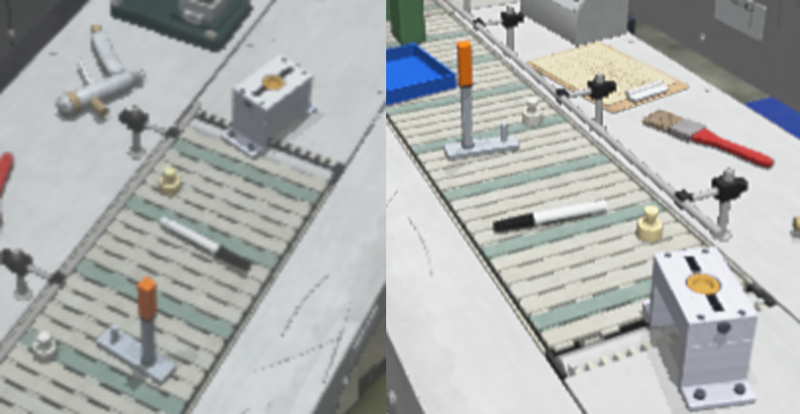

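```bash
python3 - <<'E'
from h import *
from scipy.optimize import minimize
np.set_printoptions(precision=4,suppress=True)
T={}
for n in("scene","side"):
    for l in("nest","push_tool"):
        r=trace(n,l); T[l,n]=r[0]["mask"]; print(n,l,[(round(d["score"],2),d["mask"].sum(),np.round(d["location"])) for d in r[:2]])
def box(x0,x1,y0,y1,z0,z1): return np.array([[x,y,z] for x in(x0,x1) for y in(y0,y1) for z in(z0,z1)])
M={"nest":[box(-.03,.03,-.048,.048,.053,.08),box(-.03,.03,-.048,-.038,0,.06),box(-.03,.03,.038,.048,0,.06),box(-.03,.03,-.069,-.043,0,.008),box(-.03,.03,.043,.069,0,.008)],
"push_tool":[box(-.03,.068,-.015,.015,0,.01),box(-.006,.006,-.006,.006,0,.1),box(-.008,.008,-.008,.008,.1,.156),box(.046,.054,-.004,.004,.01,.036)]}
S=4
def cost(p,l):
    c,s=np.cos(p[2]),np.sin(p[2]); R=np.array([[c,-s,0],[s,c,0],[0,0,1]]); tot=0
    for n in("scene","side"):
        im=np.zeros((400*S,640*S),np.uint8)
        for B in M[l]:
            q=proj(n,B@R.T+[p[0],p[1],0]); h=cv2.convexHull(((q+.5)*S-.5).astype(np.float32)); cv2.fillConvexPoly(im,np.round(h).astype(np.int32),1)
        m=cv2.resize(T[l,n].astype(np.uint8),None,fx=S,fy=S,interpolation=cv2.INTER_NEAREST)
        tot+=1-(im&m).sum()/(im|m).sum()
    return tot
for l,x0 in(("nest",(.53,-.418)),("push_tool",(.472,.006))):
    best=None
    for y in np.arange(-.6,.61,.3) :
        for y2 in ([y] if l=="nest" else [y]):
            r=minimize(cost,[*x0,y2],args=(l,),method="Nelder-Mead",options=dict(initial_simplex=[[*x0,y2],[x0[0]+.01,x0[1],y2],[x0[0],x0[1]+.01,y2],[*x0,y2+.2]],maxiter=70))
            print(l,r.x,np.degrees(r.x[2]),r.fun)
print(state()["time_s"])
E
```

```text
scene nest [(0.65, np.int64(631), array([355., 148.]))]
scene push_tool [(0.7, np.int64(368), array([311., 234.]))]
side nest [(0.65, np.int64(3134), array([409., 306.]))]
side push_tool [(0.61, np.int64(666), array([292., 206.]))]
nest [ 0.5304 -0.4196 -0.2759] -15.806807073282004 0.2064573556669267
nest [ 0.5303 -0.4193 -0.2805] -16.071285098006225 0.20668304456996578
nest [ 0.5302 -0.4191 -0.2761] -15.81830075484273 0.2066037056139719Traceback (most recent call last):
  File "<stdin>", line 25, in <module>
    res = _minimize_neldermead(fun, x0, args, callback, bounds=bounds,
                               **options)
    fxcc = func(xcc)
    fx = function(np.copy(x), *(wrapper_args + args))
  File "<stdin>", line 17, in cost
  File "h.py", line 13, in proj
    K,D,R,t=cam(n); return cv2.projectPoints(np.atleast_2d(np.array(X,float)),cv2.Rodrigues(R)[0],t,K,D)[0][:,0]
            ~~~^^^
  File "h.py", line 5, in cam
    c=calibration(n); K=np.array(c["camera_matrix"]); D=np.array(c["D"])
ValueError: time passes only in moves, steps and waits
```

```bash
sed -i 's/^def cam(n):/import functools,pickle,os\n@functools.lru_cache(None)\ndef calib(n):\n    f=n+".pkl"\n    if not os.path.exists(f): pickle.dump(calibration(n),open(f,"wb"))\n    return pickle.load(open(f,"rb"))\ndef cam(n):/; s/c=calibration(n);/c=calib(n);/' h.py
python3 - <<'E'
from h import *
from scipy.optimize import minimize
np.set_printoptions(precision=4,suppress=True)
for n in("scene","side","wrist"): calib(n)
l="push_tool"; S=4
T={n:trace(n,l)[0]["mask"] for n in("scene","side")}
def box(x0,x1,y0,y1,z0,z1): return np.array([[x,y,z] for x in(x0,x1) for y in(y0,y1) for z in(z0,z1)])
M=[box(-.03,.068,-.015,.015,0,.01),box(-.006,.006,-.006,.006,0,.1),box(-.008,.008,-.008,.008,.1,.156),box(.046,.054,-.004,.004,.01,.036)]
def cost(p):
    c,s=np.cos(p[2]),np.sin(p[2]); R=np.array([[c,-s,0],[s,c,0],[0,0,1]]); tot=0
    for n in("scene","side"):
        im=np.zeros((400*S,640*S),np.uint8)
        for B in M:
            q=proj(n,B@R.T+[p[0],p[1],0]); cv2.fillConvexPoly(im,np.round(cv2.convexHull(((q+.5)*S-.5).astype(np.float32))).astype(np.int32),1)
        m=cv2.resize(T[n].astype(np.uint8),None,fx=S,fy=S,interpolation=cv2.INTER_NEAREST)
        tot+=1-(im&m).sum()/(im|m).sum()
    return tot
x0=(.472,.006)
for y in(-.3,0,.3):
    r=minimize(cost,[*x0,y],method="Nelder-Mead",options=dict(initial_simplex=[[*x0,y],[x0[0]+.01,x0[1],y],[x0[0],x0[1]+.01,y],[*x0,y+.2]],maxiter=70)); print(r.x,np.degrees(r.x[2]),r.fun)
print(calib("wrist")["mount"])
E
```

```text
[ 0.4749  0.016  -0.1349] -7.726618950665299 0.3674954848435409
[ 0.4749  0.016  -0.1429] -8.187391562233474 0.36578806521836627
[ 0.475   0.0159 -0.1304] -7.471703777832431 0.36607307706510095
[[-0.0012 -0.9575 -0.2886  0.0841]
 [ 1.     -0.0009 -0.001  -0.0004]
 [ 0.0006 -0.2886  0.9575 -0.202 ]
 [ 0.      0.      0.      1.    ]]
```

{"name": "arm_command", "arguments": {"motion": [{"dx": -20, "dy": -17, "dz": -10}, {"dx": -29, "dy": -25, "dz": -10}, {"dx": -29, "dy": -25, "dz": -10}, {"dx": -30, "dy": -26, "dz": -10}, {"dx": -30, "dy": -26, "dz": -10}, {"dx": -30, "dy": -26, "dz": -10}, {"dx": -30, "dy": -26, "dz": -8}, {"dx": -30, "dy": -26}, {"dx": -30, "dy": -26}, {"dx": -30, "dy": -26}, {"dx": -30, "dy": -26}, {"dx": -30, "dy": -26}, {"dx": -30, "dy": -26}, {"dx": -30, "dy": -26}, {"dx": -30, "dy": -26}, {"dx": -30, "dy": -26}, {"wz": 7}, {"wz": 7}, {"wz": 7}, {"wz": 7}]}}

```text
$.motion[0]: bad value
```

{"name": "arm_command", "arguments": {"motion": [{"wz": 7}, {"wz": 7}, {"wz": 7}, {"wz": 7}, {"wz": 7}, {"wz": 7}, {"wz": 5}, {}]}}

```text
$.motion[0]: bad value
```

```bash
python3 - <<'E'
from h import *
np.set_printoptions(precision=4,suppress=True)
s=state(); print(s["time_s"],s["ee_pos"],s["tool_rot"],s["joint_pos"])
save("wrist","w1.png")
for l,z in(("tool_handle",.128),("tool_pin",.036),("push_tool",0)):
    for d in landmark_of("wrist",l)[:2]: print(l,np.round(d["location"],1),round(d["score"],2),onz("wrist",d["location"],z))
E
```

```text
1.4 [0.1859 0.5176 0.1828] [-0.      0.1716  0.9852 -0.    ] [ 1.1594  0.2999  1.521  -0.      1.3207 -0.0666]
```

View pics/w1.png

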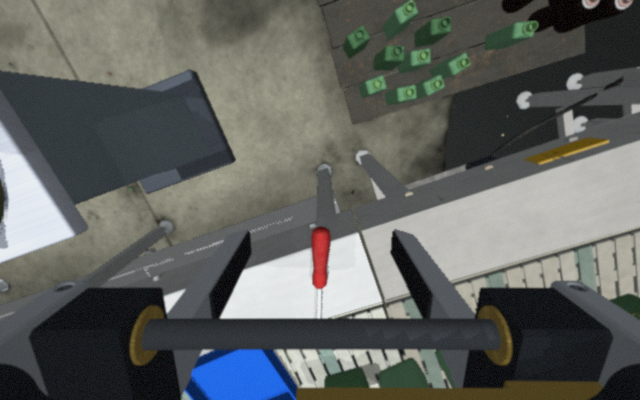

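The wrist view, taken at the start pose because the moves were refused, shows only the bench edge and a corner of the tray at (240,375). I'll write the rows again with every key filled in.

{"name": "arm_command", "arguments": {"motion": [{"dx": -20, "dy": -17, "dz": -10, "wx": 0, "wy": 0, "wz": 0, "claw": 94}, {"dx": -29, "dy": -25, "dz": -10, "wx": 0, "wy": 0, "wz": 0, "claw": 94}, {"dx": -29, "dy": -25, "dz": -10, "wx": 0, "wy": 0, "wz": 0, "claw": 94}, {"dx": -30, "dy": -26, "dz": -10, "wx": 0, "wy": 0, "wz": 0, "claw": 94}, {"dx": -30, "dy": -26, "dz": -10, "wx": 0, "wy": 0, "wz": 0, "claw": 94}, {"dx": -30, "dy": -26, "dz": -10, "wx": 0, "wy": 0, "wz": 0, "claw": 94}, {"dx": -30, "dy": -26, "dz": -8, "wx": 0, "wy": 0, "wz": 0, "claw": 94}, {"dx": -30, "dy": -26, "dz": 0, "wx": 0, "wy": 0, "wz": 0, "claw": 94}, {"dx": -30, "dy": -26, "dz": 0, "wx": 0, "wy": 0, "wz": 0, "claw": 94}, {"dx": -30, "dy": -26, "dz": 0, "wx": 0, "wy": 0, "wz": 0, "claw": 94}, {"dx": -30, "dy": -26, "dz": 0, "wx": 0, "wy": 0, "wz": 0, "claw": 94}, {"dx": -30, "dy": -26, "dz": 0, "wx": 0, "wy": 0, "wz": 0, "claw": 94}, {"dx": -30, "dy": -26, "dz": 0, "wx": 0, "wy": 0, "wz": 0, "claw": 94}, {"dx": -30, "dy": -26, "dz": 0, "wx": 0, "wy": 0, "wz": 0, "claw": 94}, {"dx": -30, "dy": -26, "dz": 0, "wx": 0, "wy": 0, "wz": 0, "claw": 94}, {"dx": 0, "dy": 0, "dz": 0, "wx": 0, "wy": 0, "wz": 7, "claw": 94}, {"dx": 0, "dy": 0, "dz": 0, "wx": 0, "wy": 0, "wz": 7, "claw": 94}, {"dx": 0, "dy": 0, "dz": 0, "wx": 0, "wy": 0, "wz": 7, "claw": 94}, {"dx": 0, "dy": 0, "dz": 0, "wx": 0, "wy": 0, "wz": 7, "claw": 94}, {"dx": 0, "dy": 0, "dz": 0, "wx": 0, "wy": 0, "wz": 7, "claw": 94}], "force": 50}}

```text
time_s: 3.27
ee_pos: [0.47, 0.0128, 0.2509]
tool_rot: [-0.0, 0.463, 0.887, 0.0]
force: [-0.1, -0.3, -0.6]
grip_width: 1.002
```

{"name": "arm_command", "arguments": {"motion": [{"dx": 0, "dy": 0, "dz": 0, "wx": 0, "wy": 0, "wz": 7, "claw": 94}, {"dx": 0, "dy": 0, "dz": 0, "wx": 0, "wy": 0, "wz": 7, "claw": 94}, {"dx": 0, "dy": 0, "dz": 0, "wx": 0, "wy": 0, "wz": 7, "claw": 94}, {"dx": 0, "dy": 0, "dz": 0, "wx": 0, "wy": 0, "wz": 7, "claw": 94}, {"dx": 0, "dy": 0, "dz": 0, "wx": 0, "wy": 0, "wz": 7, "claw": 94}, {"dx": 0, "dy": 0, "dz": 0, "wx": 0, "wy": 0, "wz": 5, "claw": 94}, {"dx": 0, "dy": 0, "dz": 0, "wx": 0, "wy": 0, "wz": 0, "claw": 94}]}}

```text
time_s: 3.85
ee_pos: [0.47, 0.0129, 0.2509]
tool_rot: [0.0, 0.737, 0.676, 0.0]
force: [0.2, -0.2, -0.4]
grip_width: 0.999
```

```bash
cat > look.py <<'E'
import sys
from h import *
np.set_printoptions(precision=4,suppress=True)
s=state(); print(s["time_s"],s["ee_pos"],s["tool_rot"],s["joint_pos"],s["force"],s["grip_width"]*94)
f=sys.argv[1]
save("wrist",f)
for a in sys.argv[2:]:
    l,z=a.split(":")
    for d in landmark_of("wrist",l)[:2]: print(l,np.round(d["location"],1),round(d["score"],2),onz("wrist",d["location"],float(z)))
E
python3 look.py w2.png tool_handle:.128 tool_pin:.036 push_tool:0
```

```text
3.85 [0.47   0.0129 0.2509] [0.0001 0.7372 0.6756 0.    ] [-0.0505  0.0724  1.6321 -0.0001  1.4371  0.0366] [ 0.1992 -0.2327 -0.3811] 93.94976512935548
tool_handle [325.5 185.1] 0.9 [0.4751 0.0147 0.128 ]
tool_pin [360.8 173.3] 0.9 [0.5273 0.0049 0.036 ]
push_tool [329.5 163.8] 0.55 [0.4835 0.016  0.    ]
```

View pics/w2.png

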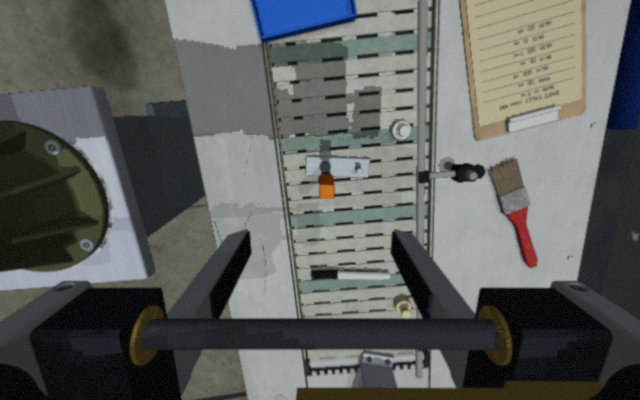

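{"name": "arm_command", "arguments": {"motion": [{"dx": 0, "dy": 0, "dz": 0, "wx": 0, "wy": 0, "wz": 4, "claw": 94}, {"dx": 3, "dy": 4.5, "dz": 10, "wx": 0, "wy": 0, "wz": 0, "claw": 94}, {"dx": 0, "dy": 0, "dz": 25, "wx": 0, "wy": 0, "wz": 0, "claw": 94}, {"dx": 0, "dy": 0, "dz": 30, "wx": 0, "wy": 0, "wz": 0, "claw": 70}, {"dx": 0, "dy": 0, "dz": 30, "wx": 0, "wy": 0, "wz": 0, "claw": 50}, {"dx": 0, "dy": 0, "dz": 25, "wx": 0, "wy": 0, "wz": 0, "claw": 40}, {"dx": 0, "dy": 0, "dz": 15, "wx": 0, "wy": 0, "wz": 0, "claw": 40}, {"dx": 0, "dy": 0, "dz": 7, "wx": 0, "wy": 0, "wz": 0, "claw": 40}, {"dx": 0, "dy": 0, "dz": 0, "wx": 0, "wy": 0, "wz": 0, "claw": 35}], "force": 20}}

```text
time_s: 4.8
ee_pos: [0.4743, 0.0153, 0.1072]
tool_rot: [-0.001, 0.758, 0.652, -0.001]
force: [-0.7, -0.3, 0.6]
grip_width: 0.611
```

```bash
python3 look.py w3.png tool_handle:.128 tool_pin:.036; python3 - <<'E'
from h import *
a=cv2.imread("pics/w3.png")[60:300,180:480]; cv2.imwrite("pics/w3c.png",cv2.resize(a,None,fx=2,fy=2))
E
```

```text
4.8 [0.4743 0.0153 0.1072] [-0.0009  0.7583  0.6519 -0.001 ] [-0.0449  0.216   1.8141  0.      1.1141  0.1057] [-0.7229 -0.3438  0.5578] 57.44687114182083
tool_handle [325.7 240.5] 0.65 [0.478  0.0136 0.128 ]
tool_pin [374.8 202. ] 0.67 [0.5277 0.0045 0.036 ]
```

View pics/w3c.png

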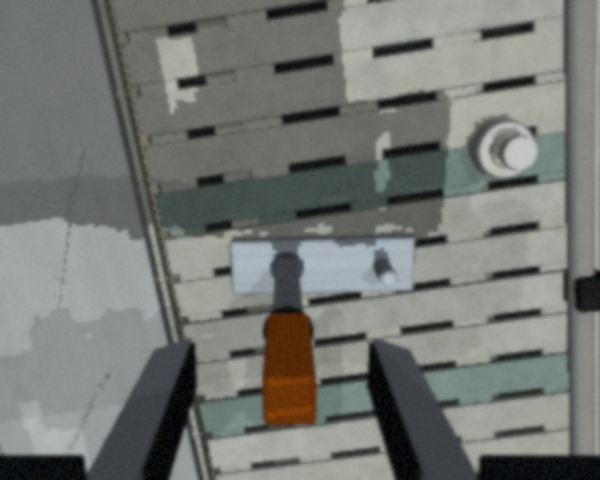

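Tool foot lines up with the jaws (the foot edges are level, crop rows 238–292), and the handle sits between the fingers at column 290. Closing now.

{"name": "arm_command", "arguments": {"motion": [{"dx": 0, "dy": 2, "dz": 0, "wx": 0, "wy": 0, "wz": 0, "claw": 25}, {"dx": 0, "dy": 0, "dz": 0, "wx": 0, "wy": 0, "wz": 0, "claw": 18}, {"dx": 0, "dy": 0, "dz": 0, "wx": 0, "wy": 0, "wz": 0, "claw": 14}, {"dx": 0, "dy": 0, "dz": 0, "wx": 0, "wy": 0, "wz": 0, "claw": 10}, {"dx": 0, "dy": 0, "dz": 0, "wx": 0, "wy": 0, "wz": 0, "claw": 5}, {"dx": 0, "dy": 0, "dz": 0, "wx": 0, "wy": 0, "wz": 0, "claw": 5}, {"dx": 0, "dy": 0, "dz": 0, "wx": 0, "wy": 0, "wz": 0, "claw": 5}, {"dx": 0, "dy": 0, "dz": 0, "wx": 0, "wy": 0, "wz": 0, "claw": 5}, {"dx": 0, "dy": 0, "dz": 0, "wx": 0, "wy": 0, "wz": 0, "claw": 5}], "force": 50}}

```text
time_s: 5.7
ee_pos: [0.4769, 0.0149, 0.109]
tool_rot: [0.0, 0.759, 0.651, -0.0]
force: [-3.0, 0.3, 3.3]
grip_width: 0.167
```

{"name": "arm_command", "arguments": {"motion": [{"dx": 0, "dy": 0, "dz": -3, "wx": 0, "wy": 0, "wz": 0, "claw": 5}, {"dx": 0, "dy": 0, "dz": -8, "wx": 0, "wy": 0, "wz": 0, "claw": 5}, {"dx": 0, "dy": 0, "dz": -15, "wx": 0, "wy": 0, "wz": 2, "claw": 5}, {"dx": 0, "dy": 0, "dz": -20, "wx": 0, "wy": 0, "wz": 3, "claw": 5}, {"dx": -10, "dy": 2, "dz": -20, "wx": 0, "wy": 0, "wz": 2, "claw": 5}, {"dx": -20, "dy": 3, "dz": -14, "wx": 0, "wy": 0, "wz": 0, "claw": 5}, {"dx": -30, "dy": 3, "dz": 0, "wx": 0, "wy": 0, "wz": 0, "claw": 5}, {"dx": -35, "dy": 3, "dz": 0, "wx": 0, "wy": 0, "wz": 0, "claw": 5}, {"dx": -35, "dy": 4, "dz": 0, "wx": 0, "wy": 0, "wz": 0, "claw": 5}, {"dx": -35, "dy": 4, "dz": 0, "wx": 0, "wy": 0, "wz": 0, "claw": 5}, {"dx": -30, "dy": 3, "dz": 0, "wx": 0, "wy": 0, "wz": 0, "claw": 5}, {"dx": -20, "dy": 2, "dz": 0, "wx": 0, "wy": 0, "wz": 0, "claw": 5}, {"dx": 0, "dy": 0, "dz": 0, "wx": 0, "wy": 0, "wz": 0, "claw": 5}, {"dx": 0, "dy": 0, "dz": 0, "wx": 0, "wy": 0, "wz": 0, "claw": 5}]}}

```text
time_s: 6.87
ee_pos: [0.4417, -0.1993, 0.189]
tool_rot: [-0.0, 0.798, 0.603, -0.0]
force: [0.2, 0.1, -2.9]
grip_width: 0.167
```

```bash
python3 look.py w4.png nest_mouth:.08 nest:0 nest_under:.048 insert_centre:.066 tool_pin:.116 tool_handle:.208
```

```text
6.8667 [ 0.4417 -0.1993  0.189 ] [-0.0001  0.7979  0.6027 -0.    ] [-0.4995  0.1484  1.6917  0.0001  1.3018 -0.2226] [ 0.1653  0.0828 -2.9336] 15.699103285384748
nest [419.4 295. ] 0.67 [ 0.5371 -0.4218  0.    ]
tool_pin [373.8 199.8] 0.63 [ 0.4919 -0.212   0.116 ]
tool_handle [317.9 238.9] 0.69 [ 0.4399 -0.1972  0.208 ]
```

View pics/w4.png

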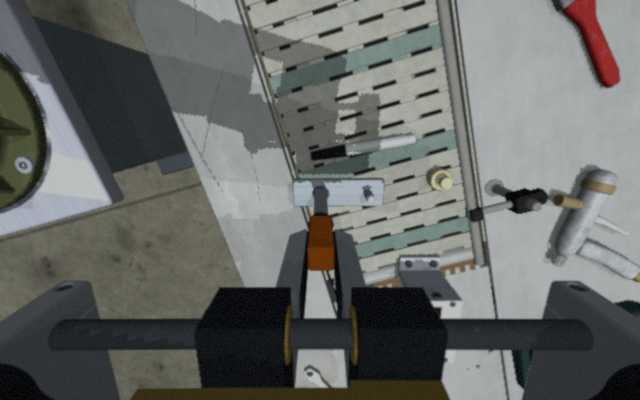

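```bash
python3 - <<'E'
from h import *
np.set_printoptions(precision=4,suppress=True)
r=trace("wrist","nest")[0]; m=r["mask"]
for y in range(252,276,2):
    c=np.where(m[y])[0]; print(y,(c.min(),c.max()) if len(c) else None)
g=cv2.imread("pics/w4.png"); cv2.imwrite("pics/w4c.png",cv2.resize(g[235:315,370:480],None,fx=6,fy=6,interpolation=cv2.INTER_CUBIC))
yn=np.array([np.sin(np.radians(16)),np.cos(np.radians(16))])
for p in((399,256.5),(440,256.5),(419.5,256.5)): print(onz("wrist",p,.006), onz("wrist",p,.006)[:2]-.069*yn)
print(proj("wrist",[[.53,-.419,.08]]))
E
```

```text
252 None
254 None
256 (np.int64(399), np.int64(439))
258 (np.int64(399), np.int64(440))
260 (np.int64(399), np.int64(440))
262 (np.int64(399), np.int64(439))
264 (np.int64(398), np.int64(439))
266 (np.int64(398), np.int64(439))
268 (np.int64(398), np.int64(439))
270 (np.int64(398), np.int64(439))
272 (np.int64(398), np.int64(440))
274 (np.int64(398), np.int64(442))
[ 0.5191 -0.345   0.006 ] [ 0.5001 -0.4113]
[ 0.5766 -0.3612  0.006 ] [ 0.5576 -0.4275]
[ 0.5479 -0.3531  0.006 ] [ 0.5289 -0.4194]
[[433.7088 332.0869]]
```

View pics/w4c.png

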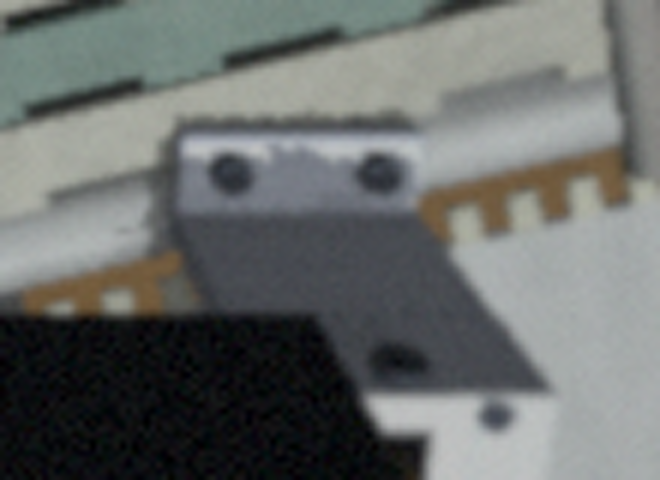

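Nest flange edge level in the wrist frame at (399..440, 256): the nest yaw is about -16°, and its origin is near (0.529, -0.419), agreeing with the mask fit. The tool is held straight.

{"name": "arm_command", "arguments": {"motion": [{"dx": -20, "dy": 1, "dz": 0, "wx": 0, "wy": 0, "wz": 0, "claw": 5}, {"dx": -30, "dy": 2, "dz": 0, "wx": 0, "wy": 0, "wz": 0, "claw": 5}, {"dx": -35, "dy": 2, "dz": 0, "wx": 0, "wy": 0, "wz": 0, "claw": 5}, {"dx": -35, "dy": 2, "dz": 0, "wx": 0, "wy": 0, "wz": 0, "claw": 5}, {"dx": -30, "dy": 1, "dz": 0, "wx": 0, "wy": 0, "wz": 0, "claw": 5}, {"dx": -25, "dy": 1, "dz": 0, "wx": 0, "wy": 0, "wz": 0, "claw": 5}, {"dx": -12, "dy": 0, "dz": 0, "wx": 0, "wy": 0, "wz": 0, "claw": 5}, {"dx": 0, "dy": 0, "dz": 15, "wx": 0, "wy": 0, "wz": 0, "claw": 5}, {"dx": 0, "dy": 0, "dz": 25, "wx": 0, "wy": 0, "wz": 0, "claw": 5}, {"dx": 0, "dy": 0, "dz": 20, "wx": 0, "wy": 0, "wz": 0, "claw": 5}, {"dx": 0, "dy": 0, "dz": 13, "wx": 0, "wy": 0, "wz": 0, "claw": 5}, {"dx": 0, "dy": 0, "dz": 0, "wx": 0, "wy": 0, "wz": 0, "claw": 5}]}}

```text
time_s: 8.27
ee_pos: [0.3992, -0.3794, 0.1131]
tool_rot: [-0.002, 0.797, 0.604, -0.0]
force: [-0.8, 0.3, -2.6]
grip_width: 0.165
```

```bash
python3 - <<'E'
from h import *
np.set_printoptions(precision=4,suppress=True)
s=state(); P=s["ee_pos"]; print(P,s["force"],s["time_s"])
a=save("scene","s5.png"); b=save("side","d5.png")
xn=np.array([np.cos(np.radians(16)),-np.sin(np.radians(16)),0]); yn=np.array([-xn[1],xn[0],0]); N=np.array([.529,-.419,0])
pts=np.array([P+[0,0,.019],P-[0,0,.109]+.05*xn+[0,0,.036],N+[0,0,.08]]+[N+sx*.03*xn+sy*.048*yn+[0,0,.08] for sx in(-1,1) for sy in(-1,1)])
out=[]
for n,im in(("scene",a),("side",b)):
    q=proj(n,pts); 
    for l in("tool_handle","tool_pin","nest_mouth"):
        r=landmark_of(n,l)[:1]; print(n,l,[(np.round(d["location"],1),round(d["score"],2)) for d in r])
    print(q[:3])
    c=q.mean(0).astype(int); x0,y0=c[0]-45,c[1]-45
    im=cv2.resize(im[y0:y0+90,x0:x0+90],(400,400),interpolation=cv2.INTER_CUBIC)
    for p in q: cv2.circle(im,tuple(np.round((p-[x0,y0]+.5)*400/90).astype(int).tolist()),3,(255,0,0),1)
    out.append(im)
cv2.imwrite("pics/e5.png",np.hstack(out)[:,:,::-1])
E
```

```text
[ 0.3992 -0.3794  0.1131] [-0.788   0.3172 -2.5751] 8.2667
scene tool_handle []
scene tool_pin [(array([376.5, 158.2]), 0.66)]
scene nest_mouth [(array([358.6, 139. ]), 0.7)]
[[388.6045 147.1654]
 [375.0384 158.8917]
 [358.9457 139.5143]]
side tool_handle [(array([331.5, 262.4]), 0.68)]
side tool_pin [(array([358.6, 303.9]), 0.78)]
side nest_mouth [(array([408.4, 284.4]), 0.62)]
[[333.3366 264.454 ]
 [360.6739 304.8733]
 [410.4546 282.7606]]
```

View pics/e5.png

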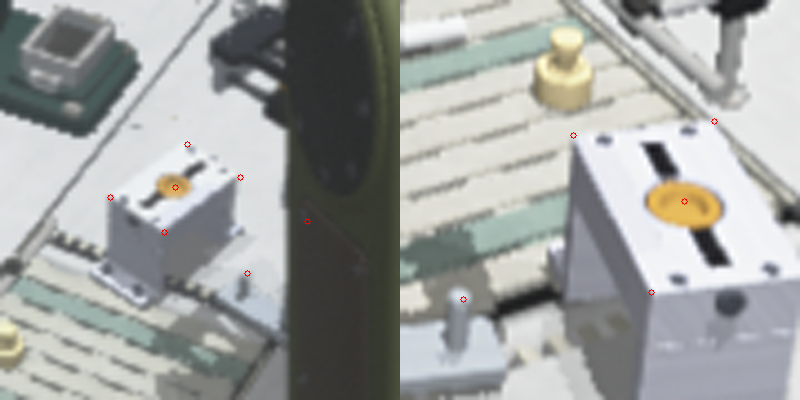

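Both overlays fit: the insert centre projects onto the dimple, the top corners match, and the predicted pin top sits on the pin at (463,298) in the crop. Next I enter under the nest.

{"name": "arm_command", "arguments": {"motion": [{"dx": -2, "dy": 5, "dz": 0, "wx": 0, "wy": 0, "wz": 0, "claw": 5}, {"dx": 0, "dy": 12, "dz": 0, "wx": 0, "wy": 0, "wz": 0, "claw": 5}, {"dx": 0, "dy": 15, "dz": 0, "wx": 0, "wy": 0, "wz": 0, "claw": 5}, {"dx": 0, "dy": 15, "dz": 0, "wx": 0, "wy": 0, "wz": 0, "claw": 5}, {"dx": 0, "dy": 15, "dz": 0, "wx": 0, "wy": 0, "wz": 0, "claw": 5}, {"dx": 0, "dy": 12, "dz": 0, "wx": 0, "wy": 0, "wz": 0, "claw": 5}, {"dx": 0, "dy": 8, "dz": 0, "wx": 0, "wy": 0, "wz": 0, "claw": 5}, {"dx": 0, "dy": 3.5, "dz": 0, "wx": 0, "wy": 0, "wz": 0, "claw": 5}, {"dx": 0, "dy": 0, "dz": 0, "wx": 0, "wy": 0, "wz": 0, "claw": 5}]}}

```text
time_s: 9.42
ee_pos: [0.4819, -0.4062, 0.1156]
tool_rot: [-0.0, 0.797, 0.604, -0.0]
force: [-0.4, 0.0, -4.1]
grip_width: 0.17
```

{"name": "arm_command", "arguments": {"motion": [{"dx": 0, "dy": 0, "dz": -3, "wx": 0, "wy": 0, "wz": 0, "claw": 5}, {"dx": 0, "dy": 0, "dz": -2, "wx": 0, "wy": 0, "wz": 0, "claw": 5}, {"dx": 0, "dy": 0, "dz": 0, "wx": 0, "wy": 0, "wz": 0, "claw": 5}]}}

```text
time_s: 9.67
ee_pos: [0.4812, -0.4061, 0.1211]
tool_rot: [-0.0, 0.797, 0.603, -0.0]
force: [-0.3, 0.1, -3.9]
grip_width: 0.166
```

{"name": "arm_command", "arguments": {"motion": [{"dx": 0, "dy": 0, "dz": -1, "wx": 0, "wy": 0, "wz": 0, "claw": 5}, {"dx": 0, "dy": 0, "dz": 0, "wx": 0, "wy": 0, "wz": 0, "claw": 5}]}}

```text
time_s: 9.83
ee_pos: [0.4813, -0.406, 0.1214]
tool_rot: [-0.0, 0.797, 0.603, -0.0]
force: [1.3, -1.5, -9.8]
grip_width: 0.165
```

Contact is felt at TCP z ≈ 0.1214, about 6 N over the tool's weight, with no hole at the centre. I'll probe a 3.5 mm grid at this height.

{"name": "arm_command", "arguments": {"motion": [{"dx": 0, "dy": 0, "dz": 2, "wx": 0, "wy": 0, "wz": 0, "claw": 5}, {"dx": -4.5, "dy": -6, "dz": 0, "wx": 0, "wy": 0, "wz": 0, "claw": 5}, {"dx": 0, "dy": 0, "dz": -1.2, "wx": 0, "wy": 0, "wz": 0, "claw": 5}, {"dx": 0, "dy": 0, "dz": -0.8, "wx": 0, "wy": 0, "wz": 0, "claw": 5}, {"dx": 0, "dy": 0, "dz": 0, "wx": 0, "wy": 0, "wz": 0, "claw": 5}]}}

```text
time_s: 10.25
ee_pos: [0.4741, -0.409, 0.1214]
tool_rot: [-0.0, 0.797, 0.603, -0.0]
force: [-1.0, -2.0, -8.5]
grip_width: 0.168
```

{"name": "arm_command", "arguments": {"motion": [{"dx": 0, "dy": 0, "dz": 2, "wx": 0, "wy": 0, "wz": 0, "claw": 5}, {"dx": 0, "dy": 3.5, "dz": 0, "wx": 0, "wy": 0, "wz": 0, "claw": 5}, {"dx": 0, "dy": 0, "dz": -1.2, "wx": 0, "wy": 0, "wz": 0, "claw": 5}, {"dx": 0, "dy": 0, "dz": -0.8, "wx": 0, "wy": 0, "wz": 0, "claw": 5}, {"dx": 0, "dy": 0, "dz": 0, "wx": 0, "wy": 0, "wz": 0, "claw": 5}]}}

```text
time_s: 10.67
ee_pos: [0.4785, -0.4097, 0.1212]
tool_rot: [0.0, 0.797, 0.604, 0.0]
force: [4.8, -2.4, -12.6]
grip_width: 0.163
```

{"name": "arm_command", "arguments": {"motion": [{"dx": 0, "dy": 0, "dz": 2, "wx": 0, "wy": 0, "wz": 0, "claw": 5}, {"dx": 0, "dy": 3.5, "dz": 0, "wx": 0, "wy": 0, "wz": 0, "claw": 5}, {"dx": 0, "dy": 0, "dz": -1.2, "wx": 0, "wy": 0, "wz": 0, "claw": 5}, {"dx": 0, "dy": 0, "dz": -0.8, "wx": 0, "wy": 0, "wz": 0, "claw": 5}, {"dx": 0, "dy": 0, "dz": 0, "wx": 0, "wy": 0, "wz": 0, "claw": 5}]}}

```text
time_s: 11.08
ee_pos: [0.4816, -0.4107, 0.1213]
tool_rot: [-0.0, 0.797, 0.604, 0.0]
force: [4.7, -1.6, -12.5]
grip_width: 0.165
```

{"name": "arm_command", "arguments": {"motion": [{"dx": 0, "dy": 0, "dz": 2, "wx": 0, "wy": 0, "wz": 0, "claw": 5}, {"dx": 0, "dy": 3.5, "dz": 0, "wx": 0, "wy": 0, "wz": 0, "claw": 5}, {"dx": 0, "dy": 0, "dz": -1.2, "wx": 0, "wy": 0, "wz": 0, "claw": 5}, {"dx": 0, "dy": 0, "dz": -0.8, "wx": 0, "wy": 0, "wz": 0, "claw": 5}, {"dx": 0, "dy": 0, "dz": 0, "wx": 0, "wy": 0, "wz": 0, "claw": 5}]}}

```text
time_s: 11.5
ee_pos: [0.4849, -0.4116, 0.1213]
tool_rot: [-0.0, 0.797, 0.604, 0.0]
force: [5.0, -2.2, -11.0]
grip_width: 0.17
```

{"name": "arm_command", "arguments": {"motion": [{"dx": 0, "dy": 0, "dz": 2, "wx": 0, "wy": 0, "wz": 0, "claw": 5}, {"dx": 3.5, "dy": 0, "dz": 0, "wx": 0, "wy": 0, "wz": 0, "claw": 5}, {"dx": 0, "dy": 0, "dz": -1.2, "wx": 0, "wy": 0, "wz": 0, "claw": 5}, {"dx": 0, "dy": 0, "dz": -0.8, "wx": 0, "wy": 0, "wz": 0, "claw": 5}, {"dx": 0, "dy": 0, "dz": 0, "wx": 0, "wy": 0, "wz": 0, "claw": 5}]}}

```text
time_s: 11.92
ee_pos: [0.4856, -0.4081, 0.1218]
tool_rot: [-0.0, 0.797, 0.604, 0.0]
force: [0.7, 0.6, -7.2]
grip_width: 0.168
```

{"name": "arm_command", "arguments": {"motion": [{"dx": 0, "dy": 0, "dz": 2, "wx": 0, "wy": 0, "wz": 0, "claw": 5}, {"dx": 0, "dy": -3.5, "dz": 0, "wx": 0, "wy": 0, "wz": 0, "claw": 5}, {"dx": 0, "dy": 0, "dz": -1.2, "wx": 0, "wy": 0, "wz": 0, "claw": 5}, {"dx": 0, "dy": 0, "dz": -0.8, "wx": 0, "wy": 0, "wz": 0, "claw": 5}, {"dx": 0, "dy": 0, "dz": 0, "wx": 0, "wy": 0, "wz": 0, "claw": 5}]}}

```text
time_s: 12.33
ee_pos: [0.482, -0.4073, 0.1214]
tool_rot: [-0.0, 0.797, 0.603, -0.0]
force: [2.2, -0.7, -8.0]
grip_width: 0.165
```

{"name": "arm_command", "arguments": {"motion": [{"dx": 0, "dy": 0, "dz": 2, "wx": 0, "wy": 0, "wz": 0, "claw": 5}, {"dx": 0, "dy": -3.5, "dz": 0, "wx": 0, "wy": 0, "wz": 0, "claw": 5}, {"dx": 0, "dy": 0, "dz": -1.2, "wx": 0, "wy": 0, "wz": 0, "claw": 5}, {"dx": 0, "dy": 0, "dz": -0.8, "wx": 0, "wy": 0, "wz": 0, "claw": 5}, {"dx": 0, "dy": 0, "dz": 0, "wx": 0, "wy": 0, "wz": 0, "claw": 5}]}}

```text
time_s: 12.75
ee_pos: [0.4787, -0.4063, 0.1214]
tool_rot: [-0.0, 0.797, 0.604, -0.0]
force: [2.3, -1.1, -10.6]
grip_width: 0.161
```

{"name": "arm_command", "arguments": {"motion": [{"dx": 0, "dy": 0, "dz": 2, "wx": 0, "wy": 0, "wz": 0, "claw": 5}, {"dx": 0, "dy": -3.5, "dz": 0, "wx": 0, "wy": 0, "wz": 0, "claw": 5}, {"dx": 0, "dy": 0, "dz": -1.2, "wx": 0, "wy": 0, "wz": 0, "claw": 5}, {"dx": 0, "dy": 0, "dz": -0.8, "wx": 0, "wy": 0, "wz": 0, "claw": 5}, {"dx": 0, "dy": 0, "dz": 0, "wx": 0, "wy": 0, "wz": 0, "claw": 5}]}}

```text
time_s: 13.17
ee_pos: [0.4754, -0.4053, 0.1214]
tool_rot: [-0.0, 0.797, 0.603, -0.0]
force: [1.2, -1.6, -11.0]
grip_width: 0.164
```

{"name": "arm_command", "arguments": {"motion": [{"dx": 0, "dy": 0, "dz": 2, "wx": 0, "wy": 0, "wz": 0, "claw": 5}, {"dx": 3.5, "dy": 0, "dz": 0, "wx": 0, "wy": 0, "wz": 0, "claw": 5}, {"dx": 0, "dy": 0, "dz": -1.2, "wx": 0, "wy": 0, "wz": 0, "claw": 5}, {"dx": 0, "dy": 0, "dz": -0.8, "wx": 0, "wy": 0, "wz": 0, "claw": 5}, {"dx": 0, "dy": 0, "dz": 0, "wx": 0, "wy": 0, "wz": 0, "claw": 5}]}}

```text
time_s: 13.58
ee_pos: [0.4767, -0.4018, 0.1213]
tool_rot: [-0.0, 0.797, 0.604, 0.0]
force: [4.9, -1.0, -11.5]
grip_width: 0.165
```

{"name": "arm_command", "arguments": {"motion": [{"dx": 0, "dy": 0, "dz": 2, "wx": 0, "wy": 0, "wz": 0, "claw": 5}, {"dx": 0, "dy": 3.5, "dz": 0, "wx": 0, "wy": 0, "wz": 0, "claw": 5}, {"dx": 0, "dy": 0, "dz": -1.2, "wx": 0, "wy": 0, "wz": 0, "claw": 5}, {"dx": 0, "dy": 0, "dz": -0.8, "wx": 0, "wy": 0, "wz": 0, "claw": 5}, {"dx": 0, "dy": 0, "dz": 0, "wx": 0, "wy": 0, "wz": 0, "claw": 5}]}}

```text
time_s: 14.0
ee_pos: [0.4801, -0.4031, 0.1213]
tool_rot: [0.0, 0.797, 0.604, 0.0]
force: [5.1, -2.2, -12.1]
grip_width: 0.165
```

{"name": "arm_command", "arguments": {"motion": [{"dx": 0, "dy": 0, "dz": 2, "wx": 0, "wy": 0, "wz": 0, "claw": 5}, {"dx": 0, "dy": 3.5, "dz": 0, "wx": 0, "wy": 0, "wz": 0, "claw": 5}, {"dx": 0, "dy": 0, "dz": -1.2, "wx": 0, "wy": 0, "wz": 0, "claw": 5}, {"dx": 0, "dy": 0, "dz": -0.8, "wx": 0, "wy": 0, "wz": 0, "claw": 5}, {"dx": 0, "dy": 0, "dz": 0, "wx": 0, "wy": 0, "wz": 0, "claw": 5}]}}

```text
time_s: 14.42
ee_pos: [0.4833, -0.404, 0.1216]
tool_rot: [-0.0, 0.797, 0.604, 0.0]
force: [3.5, -1.6, -10.6]
grip_width: 0.167
```

{"name": "arm_command", "arguments": {"motion": [{"dx": 0, "dy": 0, "dz": 2, "wx": 0, "wy": 0, "wz": 0, "claw": 5}, {"dx": 0, "dy": 3.5, "dz": 0, "wx": 0, "wy": 0, "wz": 0, "claw": 5}, {"dx": 0, "dy": 0, "dz": -1.2, "wx": 0, "wy": 0, "wz": 0, "claw": 5}, {"dx": 0, "dy": 0, "dz": -0.8, "wx": 0, "wy": 0, "wz": 0, "claw": 5}, {"dx": 0, "dy": 0, "dz": 0, "wx": 0, "wy": 0, "wz": 0, "claw": 5}]}}

```text
time_s: 14.83
ee_pos: [0.4867, -0.4051, 0.1224]
tool_rot: [0.0, 0.797, 0.604, 0.0]
force: [0.3, -0.0, -2.8]
grip_width: 0.172
```

The hole is found: force back to the tool's weight at TCP (0.4867, -0.4051). I'll enter carefully.

{"name": "arm_command", "arguments": {"motion": [{"dx": 0, "dy": 0, "dz": -1, "wx": 0, "wy": 0, "wz": 0, "claw": 5}, {"dx": 0, "dy": 0, "dz": -1, "wx": 0, "wy": 0, "wz": 0, "claw": 5}, {"dx": 0, "dy": 0, "dz": 0, "wx": 0, "wy": 0, "wz": 0, "claw": 5}]}}

```text
time_s: 15.08
ee_pos: [0.4867, -0.4051, 0.1242]
tool_rot: [0.0, 0.797, 0.604, 0.0]
force: [0.9, 0.8, -3.0]
grip_width: 0.167
```

{"name": "arm_command", "arguments": {"motion": [{"dx": 0, "dy": 0, "dz": -1, "wx": 0, "wy": 0, "wz": 0, "claw": 5}, {"dx": 0, "dy": 0, "dz": 0, "wx": 0, "wy": 0, "wz": 0, "claw": 5}]}}

```text
time_s: 15.25
ee_pos: [0.4866, -0.405, 0.1251]
tool_rot: [0.0, 0.797, 0.604, 0.0]
force: [0.2, -0.5, -3.0]
grip_width: 0.164
```

{"name": "arm_command", "arguments": {"motion": [{"dx": 0, "dy": 0, "dz": -1, "wx": 0, "wy": 0, "wz": 0, "claw": 5}, {"dx": 0, "dy": 0, "dz": -1, "wx": 0, "wy": 0, "wz": 0, "claw": 5}, {"dx": 0, "dy": 0, "dz": -1, "wx": 0, "wy": 0, "wz": 0, "claw": 5}]}}

```text
time_s: 15.5
ee_pos: [0.4864, -0.4047, 0.1274]
tool_rot: [-0.001, 0.797, 0.604, -0.0]
force: [0.5, 0.0, -7.6]
grip_width: 0.164
```

{"name": "arm_command", "arguments": {"motion": [{"dx": 0, "dy": 0, "dz": -1, "wx": 0, "wy": 0, "wz": 0, "claw": 5}, {"dx": 0, "dy": 0, "dz": -1, "wx": 0, "wy": 0, "wz": 0, "claw": 5}, {"dx": 0, "dy": 0, "dz": -1, "wx": 0, "wy": 0, "wz": 0, "claw": 5}]}}

```text
time_s: 15.75
ee_pos: [0.4865, -0.4049, 0.1306]
tool_rot: [-0.0, 0.797, 0.604, -0.0]
force: [0.4, -0.6, -8.4]
grip_width: 0.162
```

{"name": "arm_command", "arguments": {"motion": [{"dx": 0, "dy": 0, "dz": -1.5, "wx": 0, "wy": 0, "wz": 0, "claw": 5}, {"dx": 0, "dy": 0, "dz": -1.5, "wx": 0, "wy": 0, "wz": 0, "claw": 5}, {"dx": 0, "dy": 0, "dz": -1.5, "wx": 0, "wy": 0, "wz": 0, "claw": 5}, {"dx": 0, "dy": 0, "dz": -1.5, "wx": 0, "wy": 0, "wz": 0, "claw": 5}, {"dx": 0, "dy": 0, "dz": 0, "wx": 0, "wy": 0, "wz": 0, "claw": 5}]}}

```text
time_s: 16.17
ee_pos: [0.4867, -0.405, 0.1373]
tool_rot: [0.0, 0.797, 0.604, 0.0]
force: [-0.5, -0.7, -6.9]
grip_width: 0.167
```

{"name": "arm_command", "arguments": {"motion": [{"dx": 0, "dy": 0, "dz": -1.5, "wx": 0, "wy": 0, "wz": 0, "claw": 5}, {"dx": 0, "dy": 0, "dz": -1.5, "wx": 0, "wy": 0, "wz": 0, "claw": 5}, {"dx": 0, "dy": 0, "dz": -1.5, "wx": 0, "wy": 0, "wz": 0, "claw": 5}, {"dx": 0, "dy": 0, "dz": -1.5, "wx": 0, "wy": 0, "wz": 0, "claw": 5}, {"dx": 0, "dy": 0, "dz": 0, "wx": 0, "wy": 0, "wz": 0, "claw": 5}]}}

```text
time_s: 16.58
ee_pos: [0.487, -0.405, 0.1433]
tool_rot: [0.0, 0.797, 0.604, 0.0]
force: [3.4, -0.7, -7.8]
grip_width: 0.165
```

{"name": "arm_command", "arguments": {"motion": [{"dx": 0, "dy": 0, "dz": -1, "wx": 0, "wy": 0, "wz": 0, "claw": 5}, {"dx": 0, "dy": 0, "dz": -0.8, "wx": 0, "wy": 0, "wz": 0, "claw": 5}, {"dx": 0, "dy": 0, "dz": -0.6, "wx": 0, "wy": 0, "wz": 0, "claw": 5}, {"dx": 0, "dy": 0, "dz": 0, "wx": 0, "wy": 0, "wz": 0, "claw": 5}]}}

```text
time_s: 16.92
ee_pos: [0.4871, -0.405, 0.1455]
tool_rot: [0.001, 0.797, 0.604, 0.0]
force: [5.7, 0.2, -8.7]
grip_width: 0.168
```

```bash
python3 - <<'E'
from h import *
s=state(); print(s["ee_pos"],s["force"],s["time_s"])
im=save("side","d6.png"); cv2.imwrite("pics/d6c.png",cv2.resize(im[240:350,340:460],None,fx=4,fy=4,interpolation=cv2.INTER_CUBIC)[:,:,::-1])
r=landmark_of("side","insert_centre")[:2]; print(r)
print([proj("side",[.529,-.419,z])[0] for z in(.066,.080,.085,.098)])
E
```

```text
[ 0.48711987 -0.40499676  0.14549707] [ 5.67064892  0.15301931 -8.68409186] 16.9167
[{'location': [409.0, 282.4], 'score': 0.83}]
[array([409.63935686, 289.16481484]), array([410.45463209, 282.76055382]), array([410.74914417, 280.44482952]), array([411.52325559, 274.35239153])]
```

View pics/d6c.png

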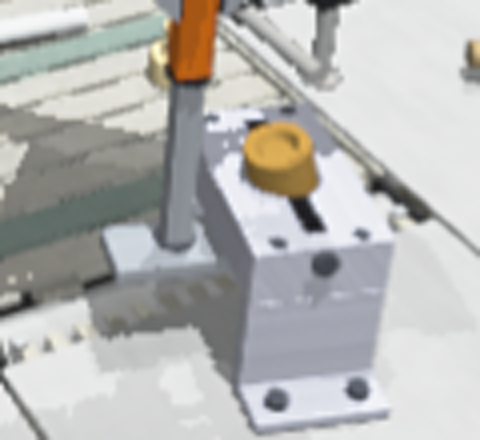

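The insert stands about 18 mm proud (crop, top at (280,145)). I'll withdraw downwards and back out the way I came, and check the bench spot for standing the tool.

{"name": "arm_command", "arguments": {"motion": [{"dx": 0, "dy": 0, "dz": 2, "wx": 0, "wy": 0, "wz": 0, "claw": 5}, {"dx": 0, "dy": 0, "dz": 4, "wx": 0, "wy": 0, "wz": 0, "claw": 5}, {"dx": 0, "dy": 0, "dz": 5, "wx": 0, "wy": 0, "wz": 0, "claw": 5}, {"dx": 0, "dy": 0, "dz": 5, "wx": 0, "wy": 0, "wz": 0, "claw": 5}, {"dx": 0, "dy": 0, "dz": 5, "wx": 0, "wy": 0, "wz": 0, "claw": 5}, {"dx": 0, "dy": 0, "dz": 5, "wx": 0, "wy": 0, "wz": 0, "claw": 5}, {"dx": 0, "dy": 0, "dz": 4, "wx": 0, "wy": 0, "wz": 0, "claw": 5}, {"dx": 0, "dy": 0, "dz": 1, "wx": 0, "wy": 0, "wz": 0, "claw": 5}, {"dx": 0, "dy": 0, "dz": 0, "wx": 0, "wy": 0, "wz": 0, "claw": 5}]}}

```text
time_s: 17.77
ee_pos: [0.4865, -0.4049, 0.1138]
tool_rot: [-0.0, 0.797, 0.603, -0.0]
force: [-0.1, -0.3, -3.3]
grip_width: 0.167
```

```bash
python3 - <<'E'
from h import *
print([np.round(onz("side",p,0),3) for p in((341,325),(340+0,240+92),(340+25/4,240+88))])
for n in("scene","side"): print(n,np.round(proj(n,[[.35,-.41,0],[.31,-.40,0],[.41,-.43,0],[.352,-.41,.156]])))
E
```

```text
[array([ 0.414, -0.386,  0.   ]), array([ 0.404, -0.4  ,  0.   ]), array([ 0.419, -0.396,  0.   ])]
scene [[400. 173.]
 [409. 178.]
 [387. 164.]
 [406. 141.]]
side [[314. 346.]
 [290. 349.]
 [351. 343.]
 [315. 270.]]
```

{"name": "arm_command", "arguments": {"motion": [{"dx": 0, "dy": -5, "dz": 0, "wx": 0, "wy": 0, "wz": 0, "claw": 5}, {"dx": 0, "dy": -12, "dz": 0, "wx": 0, "wy": 0, "wz": 0, "claw": 5}, {"dx": 0, "dy": -18, "dz": 0, "wx": 0, "wy": 0, "wz": 0, "claw": 5}, {"dx": 0, "dy": -22, "dz": 0, "wx": 0, "wy": 0, "wz": 0, "claw": 5}, {"dx": 0, "dy": -22, "dz": 0, "wx": 0, "wy": 0, "wz": 0, "claw": 5}, {"dx": 0, "dy": -22, "dz": 0, "wx": 0, "wy": 0, "wz": 0, "claw": 5}, {"dx": -14, "dy": -15, "dz": 0, "wx": 0, "wy": 0, "wz": 0, "claw": 5}, {"dx": -18, "dy": -10, "dz": 0, "wx": 0, "wy": 0, "wz": 0, "claw": 5}, {"dx": -10, "dy": -4, "dz": 0, "wx": 0, "wy": 0, "wz": 0, "claw": 5}, {"dx": 0, "dy": 0, "dz": 0, "wx": 0, "wy": 0, "wz": 0, "claw": 5}, {"dx": 0, "dy": 0, "dz": 2, "wx": 0, "wy": 0, "wz": 0, "claw": 5}, {"dx": 0, "dy": 0, "dz": 1, "wx": 0, "wy": 0, "wz": 0, "claw": 5}, {"dx": 0, "dy": 0, "dz": 0, "wx": 0, "wy": 0, "wz": 0, "claw": 5}]}}

```text
time_s: 18.85
ee_pos: [0.3506, -0.4095, 0.1108]
tool_rot: [-0.0, 0.797, 0.604, 0.0]
force: [0.1, 0.6, -3.5]
grip_width: 0.167
```

{"name": "arm_command", "arguments": {"motion": [{"dx": 0, "dy": 0, "dz": 0.7, "wx": 0, "wy": 0, "wz": 0, "claw": 5}, {"dx": 0, "dy": 0, "dz": 0, "wx": 0, "wy": 0, "wz": 0, "claw": 5}]}}

```text
time_s: 19.02
ee_pos: [0.3504, -0.4097, 0.1103]
tool_rot: [-0.0, 0.797, 0.604, -0.0]
force: [0.2, -0.4, -3.2]
grip_width: 0.165
```

{"name": "arm_command", "arguments": {"motion": [{"dx": 0, "dy": 0, "dz": 0.7, "wx": 0, "wy": 0, "wz": 0, "claw": 5}, {"dx": 0, "dy": 0, "dz": 0, "wx": 0, "wy": 0, "wz": 0, "claw": 5}]}}

```text
time_s: 19.18
ee_pos: [0.3502, -0.4099, 0.1097]
tool_rot: [-0.0, 0.797, 0.604, 0.0]
force: [0.7, 0.0, -3.0]
grip_width: 0.166
```

{"name": "arm_command", "arguments": {"motion": [{"dx": 0, "dy": 0, "dz": 0.5, "wx": 0, "wy": 0, "wz": 0, "claw": 5}, {"dx": 0, "dy": 0, "dz": 0, "wx": 0, "wy": 0, "wz": 0, "claw": 5}]}}

```text
time_s: 19.35
ee_pos: [0.3501, -0.4101, 0.1093]
tool_rot: [-0.0, 0.797, 0.604, 0.0]
force: [0.9, 0.1, -2.0]
grip_width: 0.167
```

{"name": "arm_command", "arguments": {"motion": [{"dx": 0, "dy": 0, "dz": 0.5, "wx": 0, "wy": 0, "wz": 0, "claw": 5}, {"dx": 0, "dy": 0, "dz": 0, "wx": 0, "wy": 0, "wz": 0, "claw": 5}, {"dx": 0, "dy": 0, "dz": 0, "wx": 0, "wy": 0, "wz": 0, "claw": 5}]}}

```text
time_s: 19.6
ee_pos: [0.3501, -0.4102, 0.1091]
tool_rot: [0.0, 0.797, 0.603, -0.0]
force: [-1.4, -0.3, 0.8]
grip_width: 0.161
```

Force changed from -3 to +0.8 N, so the tool is seated on the bench. Releasing gently.

{"name": "arm_command", "arguments": {"motion": [{"dx": 0, "dy": 0, "dz": 0, "wx": 0, "wy": 0, "wz": 0, "claw": 18}, {"dx": 0, "dy": 0, "dz": 0, "wx": 0, "wy": 0, "wz": 0, "claw": 22}, {"dx": 0, "dy": 0, "dz": 0, "wx": 0, "wy": 0, "wz": 0, "claw": 30}, {"dx": 0, "dy": 0, "dz": 0, "wx": 0, "wy": 0, "wz": 0, "claw": 45}, {"dx": 0, "dy": 0, "dz": 0, "wx": 0, "wy": 0, "wz": 0, "claw": 60}, {"dx": 0, "dy": 0, "dz": 0, "wx": 0, "wy": 0, "wz": 0, "claw": 60}, {"dx": 0, "dy": 0, "dz": -10, "wx": 0, "wy": 0, "wz": 0, "claw": 60}, {"dx": 0, "dy": 0, "dz": -25, "wx": 0, "wy": 0, "wz": 0, "claw": 60}, {"dx": 0, "dy": 0, "dz": -30, "wx": 0, "wy": 0, "wz": 0, "claw": 60}, {"dx": 0, "dy": 0, "dz": -25, "wx": 0, "wy": 0, "wz": 0, "claw": 60}, {"dx": 0, "dy": 0, "dz": -15, "wx": 0, "wy": 0, "wz": 0, "claw": 60}, {"dx": 0, "dy": 0, "dz": 0, "wx": 0, "wy": 0, "wz": 0, "claw": 60}]}}

```text
time_s: 20.6
ee_pos: [0.3508, -0.4111, 0.2181]
tool_rot: [0.003, 0.797, 0.604, -0.0]
force: [0.2, 0.3, 0.4]
grip_width: 0.639
```

```bash
python3 - <<'E'
from h import *
np.set_printoptions(precision=4,suppress=True)
s=state(); P=s["ee_pos"]; print(P,s["joint_pos"],s["force"],s["time_s"])
im=save("side","d7.png"); w=save("wrist","w7.png")
cv2.imwrite("pics/e7.png",np.hstack([cv2.resize(im[240:370,280:460],(500,361),interpolation=cv2.INTER_CUBIC),cv2.resize(w,(300,361))])[:,:,::-1])
for n in("side","wrist"):
  for l in("tool_handle","tool_pin","insert_centre","nest_mouth"): print(n,l,[(np.round(d["location"],1),round(d["score"],2)) for d in landmark_of(n,l)[:1]])
print(proj("side",[[.35,-.41,.128],[.398,-.4238,.036]]))
E
```

```text
[ 0.3508 -0.4111  0.2181] [-0.932   0.2492  1.503  -0.      1.3833 -0.6571] [0.2168 0.3226 0.3685] 20.6
side tool_handle [(array([308. , 284.5]), 0.64)]
side tool_pin [(array([342.4, 329.9]), 0.89)]
side insert_centre [(array([256. , 180.6]), 0.75)]
side nest_mouth [(array([407.7, 284.4]), 0.98)]
wrist tool_handle [(array([321.1, 195.1]), 0.95)]
wrist tool_pin [(array([358.8, 174.8]), 0.82)]
wrist insert_centre [(array([478.4, 150.1]), 0.92)]
wrist nest_mouth [(array([472.7, 146.8]), 0.6)]
[[313.4639 285.3638]
 [343.8128 326.6841]]
```

View pics/e7.png

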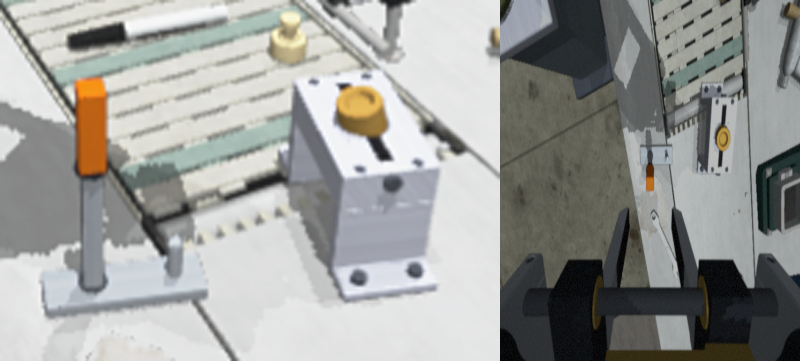

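Tool stands upright by itself at (90,130)–(120,290) in the crop, clear of the nest, and the insert is well proud at (360,105). Next I measure the insert and move over it.

```bash
python3 - <<'E'
from h import *
np.set_printoptions(precision=4,suppress=True)
print(onz("wrist",(478.4,150.1),.085),onz("wrist",(472.7,146.8),.08))
m=trace("wrist","insert_centre")
for d in m[:2]: print(d["score"],d["location"],d["mask"].sum(),onz("wrist",d["location"],.09))
E
```

```text
[ 0.5308 -0.4183  0.085 ] [ 0.5275 -0.4142  0.08  ]
0.82 [476.0, 154.3] 739 [ 0.5254 -0.421   0.09  ]
```

{"name": "arm_command", "arguments": {"motion": [{"dx": 5, "dy": 20, "dz": 0, "wx": 0, "wy": 0, "wz": 0, "claw": 60}, {"dx": 8, "dy": 35, "dz": 0, "wx": 0, "wy": 0, "wz": 0, "claw": 60}, {"dx": 9, "dy": 38, "dz": 0, "wx": 0, "wy": 0, "wz": 0, "claw": 60}, {"dx": 9, "dy": 38, "dz": 0, "wx": 0, "wy": 0, "wz": 0, "claw": 60}, {"dx": 7, "dy": 30, "dz": 10, "wx": 0, "wy": 0, "wz": 0, "claw": 60}, {"dx": 3, "dy": 12, "dz": 25, "wx": 0, "wy": 0, "wz": 0, "claw": 60}, {"dx": 0, "dy": 0, "dz": 25, "wx": 0, "wy": 0, "wz": 0, "claw": 60}, {"dx": 0, "dy": 0, "dz": 25, "wx": 0, "wy": 0, "wz": 0, "claw": 60}, {"dx": 0, "dy": 0, "dz": 15, "wx": 0, "wy": 0, "wz": 0, "claw": 60}, {"dx": 0, "dy": 0, "dz": 0, "wx": 0, "wy": 0, "wz": 0, "claw": 60}, {"dx": 0, "dy": 0, "dz": 0, "wx": 0, "wy": 0, "wz": 0, "claw": 60}]}}

```text
time_s: 22.07
ee_pos: [0.5276, -0.4175, 0.1137]
tool_rot: [-0.001, 0.797, 0.604, -0.0]
force: [-0.3, -0.5, 0.9]
grip_width: 0.638
```

```bash
python3 look.py w8.png insert_centre:.085 nest_mouth:.08
```

```text
22.0667 [ 0.5276 -0.4175  0.1137] [-0.0005  0.7973  0.6035 -0.0001] [-0.7239  0.6327  1.2023 -0.      1.3076 -0.4489] [-0.3161 -0.5151  0.8819] 59.99398297254241
insert_centre [323.  216.6] 0.67 [ 0.5291 -0.4205  0.085 ]
nest_mouth [325.  212.9] 0.92 [ 0.5312 -0.4195  0.08  ]
nest_mouth [323.3 217.8] 0.5 [ 0.5286 -0.4235  0.08  ]
```

{"name": "arm_command", "arguments": {"motion": [{"dx": -1.5, "dy": 2, "dz": 8, "wx": 0, "wy": 0, "wz": 0, "claw": 60}, {"dx": 0, "dy": 0, "dz": 10, "wx": 0, "wy": 0, "wz": 0, "claw": 60}, {"dx": 0, "dy": 0, "dz": 8, "wx": 0, "wy": 0, "wz": 0, "claw": 60}, {"dx": 0, "dy": 0, "dz": 3, "wx": 0, "wy": 0, "wz": 0, "claw": 50}, {"dx": 0, "dy": 0, "dz": 0, "wx": 0, "wy": 0, "wz": 0, "claw": 40}, {"dx": 0, "dy": 0, "dz": 0, "wx": 0, "wy": 0, "wz": 0, "claw": 34}, {"dx": 0, "dy": 0, "dz": 0, "wx": 0, "wy": 0, "wz": 0, "claw": 30}, {"dx": 0, "dy": 0, "dz": 0, "wx": 0, "wy": 0, "wz": 0, "claw": 25}, {"dx": 0, "dy": 0, "dz": 0, "wx": 0, "wy": 0, "wz": 0, "claw": 20}, {"dx": 0, "dy": 0, "dz": 0, "wx": 0, "wy": 0, "wz": 0, "claw": 20}, {"dx": 0, "dy": 0, "dz": 0, "wx": 0, "wy": 0, "wz": 0, "claw": 20}], "force": 30}}

```text
time_s: 23.13
ee_pos: [0.5293, -0.4197, 0.085]
tool_rot: [0.0, 0.797, 0.604, 0.0]
force: [-0.4, 0.8, 0.1]
grip_width: 0.215
```

Opening 20 mm is less than the 30 mm insert, so something is off; I'll look.

```bash
python3 - <<'E'
from h import *
s=state(); print(s["ee_pos"],s["force"],s["grip_width"]*94)
w=save("wrist","w9.png"); im=save("side","d9.png")
cv2.imwrite("pics/e9.png",np.hstack([cv2.resize(im[200:320,350:470],(400,400),interpolation=cv2.INTER_CUBIC),cv2.resize(w[150:290,250:390],(400,400),interpolation=cv2.INTER_CUBIC)])[:,:,::-1])
print(proj("wrist",[[.529,-.419,.098],[.529,-.419,.08]]))
E
```

```text
[ 0.52929156 -0.41965405  0.08503123] [-0.36805836  0.76062133  0.13141014] 20.21052733498513
[[320.80610533 234.90623609]
 [320.79781029 225.25181215]]
```

View pics/e9.png

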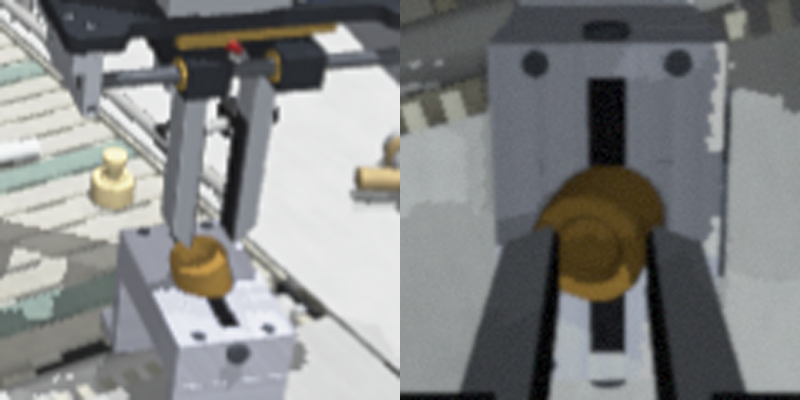

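The fingers look above or behind the insert in the side view (tips near row 240 of the crop, insert below). Let me check by projecting the fingertips.

```bash
python3 - <<'E'
from h import *
np.set_printoptions(precision=0,suppress=True)
y=np.array([.961,-.276,0]); x=np.array([.276,.961,0]); P=state()["ee_pos"]
N=np.array([.529,-.419,0])
def crop(n,X):
    q=proj(n,X); return (q-[350,200])*400/120 if n=="side" else (q-[250,150])*400/140+[400,0]
for n in("side","wrist"):
    for o in(.010,.0225,.015):
        for sx in(-.008,.008): print(n,o,sx,crop(n,[P-o*y+sx*x,P+o*y+sx*x]).ravel())
    a=np.linspace(0,2*np.pi,5)[:4]
    for z in(.08,.098): print(n,"ins",z,crop(n,[N+.015*(np.cos(t)*y+np.sin(t)*x)+[0,0,z] for t in a]).ravel())
r=trace("side","insert_centre")
for d in r[:2]:
    v,u=np.where(d["mask"]); print(d["score"],len(u),((u.min(),u.max()),(v.min(),v.max())),d["location"])
E
```

```text
side 0.01 -0.008 [190. 280. 228. 277.]
side 0.01 0.008 [180. 261. 217. 257.]
side 0.0225 -0.008 [167. 283. 251. 274.]
side 0.0225 0.008 [157. 263. 240. 255.]
side 0.015 -0.008 [181. 281. 237. 276.]
side 0.015 0.008 [171. 262. 226. 256.]
side ins 0.08 [229. 273. 192. 258. 174. 279. 212. 294.]
side ins 0.098 [233. 245. 195. 230. 177. 251. 215. 266.]
wrist 0.01 -0.008 [566. 252. 642. 252.]
wrist 0.01 0.008 [565. 195. 643. 195.]
wrist 0.0225 -0.008 [518. 252. 689. 252.]
wrist 0.0225 0.008 [517. 195. 691. 195.]
wrist 0.015 -0.008 [547. 252. 661. 252.]
wrist 0.015 0.008 [546. 195. 662. 195.]
wrist ins 0.08 [659. 215. 603. 162. 546. 215. 602. 266.]
wrist ins 0.098 [663. 243. 603. 185. 541. 242. 602. 298.]
0.57 279 ((np.int64(401), np.int64(419)), (np.int64(271), np.int64(289))) [411.6, 285.3]
```

Both cameras put the real fingertips about 25 mm above the nominal TCP, so the jaws closed in the air just above the insert (top 98 mm). The fix is to reopen and go about 24 mm lower, feeling for the block on the way.

{"name": "arm_command", "arguments": {"motion": [{"dx": 0, "dy": 0, "dz": 0, "wx": 0, "wy": 0, "wz": 0, "claw": 45}, {"dx": 0, "dy": 0, "dz": 0, "wx": 0, "wy": 0, "wz": 0, "claw": 54}, {"dx": 0, "dy": 0, "dz": 0, "wx": 0, "wy": 0, "wz": 0, "claw": 54}, {"dx": 0, "dy": 0, "dz": 0, "wx": 0, "wy": 0, "wz": 0, "claw": 54}, {"dx": 0, "dy": 0, "dz": 5, "wx": 0, "wy": 0, "wz": 0, "claw": 54}, {"dx": 0, "dy": 0, "dz": 5, "wx": 0, "wy": 0, "wz": 0, "claw": 54}, {"dx": 0, "dy": 0, "dz": 4, "wx": 0, "wy": 0, "wz": 0, "claw": 54}, {"dx": 0, "dy": 0, "dz": 0, "wx": 0, "wy": 0, "wz": 0, "claw": 54}]}}

```text
time_s: 23.95
ee_pos: [0.5288, -0.4192, 0.0694]
tool_rot: [-0.001, 0.797, 0.604, -0.0]
force: [-0.4, -0.9, -1.3]
grip_width: 0.575
```

{"name": "arm_command", "arguments": {"motion": [{"dx": 0, "dy": 0, "dz": 3, "wx": 0, "wy": 0, "wz": 0, "claw": 54}, {"dx": 0, "dy": 0, "dz": 0, "wx": 0, "wy": 0, "wz": 0, "claw": 54}]}}

```text
time_s: 24.12
ee_pos: [0.5291, -0.4195, 0.0673]
tool_rot: [-0.0, 0.797, 0.604, -0.0]
force: [0.1, 0.4, -0.1]
grip_width: 0.575
```

```bash
python3 - <<'E'
from h import *
np.set_printoptions(precision=4,suppress=True)
s=state(); print(s["time_s"],s["ee_pos"],s["force"],s["grip_width"]*94)
save("wrist","w10.png"); save("side","d10.png")
for l,z in(("insert_centre",.085),("nest_mouth",.08)):
    for d in landmark_of("wrist",l)[:1]: print(l,np.round(d["location"]),d["score"],onz("wrist",d["location"],z))
E
```

```text
24.1167 [ 0.5291 -0.4195  0.0673] [ 0.0686  0.3554 -0.1219] 54.062635360020074
insert_centre [323. 242.] 0.68 [ 0.5296 -0.4232  0.085 ]
nest_mouth [178. 258.] 0.64 [ 0.4249 -0.4086  0.08  ]
```

{"name": "arm_command", "arguments": {"motion": [{"dx": 0, "dy": 0, "dz": 1.5, "wx": 0, "wy": 0, "wz": 0, "claw": 54}, {"dx": 0, "dy": 0, "dz": 1.5, "wx": 0, "wy": 0, "wz": 0, "claw": 54}, {"dx": 0, "dy": 0, "dz": 0, "wx": 0, "wy": 0, "wz": 0, "claw": 54}]}}

```text
time_s: 24.57
ee_pos: [0.5291, -0.4195, 0.0645]
tool_rot: [-0.0, 0.797, 0.604, -0.0]
force: [0.1, 0.4, -0.4]
grip_width: 0.577
```

{"name": "arm_command", "arguments": {"motion": [{"dx": 0, "dy": 0, "dz": 1, "wx": 0, "wy": 0, "wz": 0, "claw": 54}, {"dx": 0, "dy": 0, "dz": 1, "wx": 0, "wy": 0, "wz": 0, "claw": 54}, {"dx": 0, "dy": 0, "dz": 0, "wx": 0, "wy": 0, "wz": 0, "claw": 54}]}}

```text
time_s: 24.82
ee_pos: [0.5292, -0.4195, 0.0626]
tool_rot: [-0.0, 0.797, 0.604, -0.0]
force: [-0.8, 0.6, 0.4]
grip_width: 0.577
```

{"name": "arm_command", "arguments": {"motion": [{"dx": 0, "dy": 0, "dz": 0, "wx": 0, "wy": 0, "wz": 0, "claw": 40}, {"dx": 0, "dy": 0, "dz": 0, "wx": 0, "wy": 0, "wz": 0, "claw": 34}, {"dx": 0, "dy": 0, "dz": 0, "wx": 0, "wy": 0, "wz": 0, "claw": 30}, {"dx": 0, "dy": 0, "dz": 0, "wx": 0, "wy": 0, "wz": 0, "claw": 26}, {"dx": 0, "dy": 0, "dz": 0, "wx": 0, "wy": 0, "wz": 0, "claw": 22}, {"dx": 0, "dy": 0, "dz": 0, "wx": 0, "wy": 0, "wz": 0, "claw": 20}, {"dx": 0, "dy": 0, "dz": 0, "wx": 0, "wy": 0, "wz": 0, "claw": 20}], "force": 30}}

```text
time_s: 25.4
ee_pos: [0.5281, -0.4195, 0.0629]
tool_rot: [-0.001, 0.797, 0.603, -0.001]
force: [-8.2, 2.8, 4.4]
grip_width: 0.318
```

Opening 29.9 mm: the insert is gripped. I'll relieve the side load and lift.

{"name": "arm_command", "arguments": {"motion": [{"dx": 0, "dy": -1, "dz": 0, "wx": 0, "wy": 0, "wz": 0, "claw": 20}, {"dx": 0, "dy": 0, "dz": -1, "wx": 0, "wy": 0, "wz": 0, "claw": 20}, {"dx": 0, "dy": 0, "dz": -2, "wx": 0, "wy": 0, "wz": 0, "claw": 20}, {"dx": 0, "dy": 0, "dz": -2, "wx": 0, "wy": 0, "wz": 0, "claw": 20}]}}

```text
time_s: 25.73
ee_pos: [0.5279, -0.419, 0.0672]
tool_rot: [-0.001, 0.797, 0.604, -0.0]
force: [-2.2, -0.9, -5.4]
grip_width: 0.319
```

{"name": "arm_command", "arguments": {"motion": [{"dx": 0, "dy": 0, "dz": -3, "wx": 0, "wy": 0, "wz": 0, "claw": 20}, {"dx": 0, "dy": 0, "dz": -4, "wx": 0, "wy": 0, "wz": 0, "claw": 20}, {"dx": 0, "dy": 0, "dz": -8, "wx": 0, "wy": 0, "wz": 0, "claw": 20}, {"dx": 0, "dy": 0, "dz": -15, "wx": 0, "wy": 0, "wz": 0, "claw": 20}, {"dx": 0, "dy": 0, "dz": -25, "wx": 0, "wy": 0, "wz": 0, "claw": 20}, {"dx": 0, "dy": 0, "dz": -30, "wx": 0, "wy": 0, "wz": 0, "claw": 20}, {"dx": 0, "dy": 0, "dz": -30, "wx": 0, "wy": 0, "wz": 0, "claw": 20}, {"dx": 0, "dy": 0, "dz": 0, "wx": 0, "wy": 0, "wz": 0, "claw": 20}, {"dx": 0, "dy": 0, "dz": 0, "wx": 0, "wy": 0, "wz": 0, "claw": 20}]}}

```text
time_s: 26.48
ee_pos: [0.529, -0.4198, 0.1858]
tool_rot: [0.002, 0.797, 0.604, 0.001]
force: [-0.5, -0.2, -1.7]
grip_width: 0.317
```

```bash
python3 - <<'E'
from h import *
np.set_printoptions(precision=4,suppress=True)
s=state(); print(s["time_s"],s["ee_pos"],s["force"],s["grip_width"]*94,s["joint_pos"])
w=save("wrist","w11.png"); a=save("scene","s11.png"); b=save("side","d11.png")
for n in("scene","side","wrist"):
    for l in("parts_tray","insert_centre"): print(n,l,[(np.round(d["location"],1),round(d["score"],2)) for d in landmark_of(n,l)[:2]])
m={n:trace(n,"parts_tray")[0]["mask"] for n in("scene","side")}
np.savez("tray.npz",**m)
for n in m:
    h=cv2.convexHull(np.argwhere(m[n])[:,::-1].astype(np.int32)); q=cv2.approxPolyDP(h,4,True)[:,0]; print(n,m[n].sum(),[ (tuple(p.tolist()),np.round(onz(n,p,.025)[:2],3).tolist()) for p in q])
E
```

```text
26.4833 [ 0.529  -0.4198  0.1858] [-0.4817 -0.199  -1.7194] 29.822378076841236 [-0.7251  0.5842  1.1108  0.0001  1.4417 -0.4503]
scene parts_tray [(array([274. , 311.8]), 0.64)]
scene insert_centre [(array([359.1, 112.5]), 0.5)]
side parts_tray [(array([257.2, 180.5]), 0.93)]
side insert_centre [(array([417.3, 223.1]), 0.88)]
wrist parts_tray []
wrist insert_centre [(array([322.6, 239.5]), 0.92)]
scene 2460 [((303, 292), [0.407, 0.197]), ((282, 339), [0.385, 0.344]), ((241, 323), [0.509, 0.362]), ((265, 278), [0.53, 0.213])]
side 1254 [((285, 184), [0.514, 0.163]), ((246, 194), [0.393, 0.147]), ((227, 171), [0.384, 0.33]), ((264, 162), [0.512, 0.352]), ((285, 178), [0.529, 0.203])]
```

{"name": "arm_command", "arguments": {"motion": [{"dx": 12, "dy": -5, "dz": 0, "wx": 0, "wy": 0, "wz": 0, "claw": 20}, {"dx": 24, "dy": -9.5, "dz": 0, "wx": 0, "wy": 0, "wz": 0, "claw": 20}, {"dx": 34, "dy": -13.5, "dz": 0, "wx": 0, "wy": 0, "wz": 0, "claw": 20}, {"dx": 34, "dy": -13.5, "dz": 0, "wx": 0, "wy": 0, "wz": 0, "claw": 20}, {"dx": 34, "dy": -13.5, "dz": 0, "wx": 0, "wy": 0, "wz": 0, "claw": 20}, {"dx": 34, "dy": -13.5, "dz": 0, "wx": 0, "wy": 0, "wz": 0, "claw": 20}, {"dx": 34, "dy": -13.5, "dz": 0, "wx": 0, "wy": 0, "wz": 0, "claw": 20}, {"dx": 34, "dy": -13.5, "dz": 0, "wx": 0, "wy": 0, "wz": 0, "claw": 20}, {"dx": 34, "dy": -13.5, "dz": 0, "wx": 0, "wy": 0, "wz": 0, "claw": 20}, {"dx": 34, "dy": -13.5, "dz": 0, "wx": 0, "wy": 0, "wz": 0, "claw": 20}]}}

```text
time_s: 27.87
ee_pos: [0.4935, -0.088, 0.183]
tool_rot: [0.0, 0.797, 0.603, 0.0]
force: [0.8, 0.3, -0.5]
grip_width: 0.324
```

{"name": "arm_command", "arguments": {"motion": [{"dx": 34, "dy": -13.5, "dz": 0, "wx": 0, "wy": 0, "wz": 0, "claw": 20}, {"dx": 34, "dy": -13.5, "dz": 0, "wx": 0, "wy": 0, "wz": 0, "claw": 20}, {"dx": 34, "dy": -13.5, "dz": 0, "wx": 0, "wy": 0, "wz": 0, "claw": 20}, {"dx": 34, "dy": -13.5, "dz": 0, "wx": 0, "wy": 0, "wz": 0, "claw": 20}, {"dx": 34, "dy": -13.5, "dz": 0, "wx": 0, "wy": 0, "wz": 0, "claw": 20}, {"dx": 34, "dy": -13.5, "dz": 0, "wx": 0, "wy": 0, "wz": 0, "claw": 20}, {"dx": 34, "dy": -13.5, "dz": 0, "wx": 0, "wy": 0, "wz": 0, "claw": 20}, {"dx": 34, "dy": -13.5, "dz": 0, "wx": 0, "wy": 0, "wz": 0, "claw": 20}, {"dx": 34, "dy": -13.5, "dz": 0, "wx": 0, "wy": 0, "wz": 0, "claw": 20}, {"dx": 24, "dy": -9.5, "dz": 0, "wx": 0, "wy": 0, "wz": 0, "claw": 20}, {"dx": 12, "dy": -5, "dz": 0, "wx": 0, "wy": 0, "wz": 0, "claw": 20}, {"dx": 0, "dy": 0, "dz": 0, "wx": 0, "wy": 0, "wz": 0, "claw": 20}, {"dx": 0, "dy": 0, "dz": 0, "wx": 0, "wy": 0, "wz": 0, "claw": 20}]}}

```text
time_s: 28.95
ee_pos: [0.4559, 0.2761, 0.1827]
tool_rot: [0.0, 0.797, 0.604, -0.0]
force: [0.4, -0.9, 0.2]
grip_width: 0.325
```

```bash
python3 - <<'E'
from h import *
np.set_printoptions(precision=4,suppress=True)
s=state(); P=s["ee_pos"]; print(s["time_s"],P,s["tool_rot"],s["grip_width"]*94)
w=save("wrist","w12.png")
print("tray",[(d["score"],onz("wrist",d["location"],0)) for d in landmark_of("wrist","parts_tray")[:1]])
m=trace("wrist","parts_tray")[0]["mask"]; q=cv2.approxPolyDP(cv2.convexHull(np.argwhere(m)[:,::-1].astype(np.int32)),6,True)[:,0]
print([(p.tolist(),np.round(onz("wrist",p,.025)[:2],3).tolist()) for p in q])
px={}
for n in("scene","side","wrist"):
    read_camera(n)
    d=landmark_of(n,"insert_centre")[:1]; print(n,[(np.round(k["location"],1),round(k["score"],2)) for k in d],proj(n,P+[0,0,.022]))
    if d and d[0]["score"]>.5: px[n]=d[0]["location"]
print(tri(px))
E
```

```text
28.95 [0.4559 0.2761 0.1827] [ 0.0001  0.7971  0.6038 -0.0002] 30.554941841827738
tray [(0.79, array([0.4604, 0.2718, 0.    ]))]
[([391, 211], [0.533, 0.21]), ([299, 235], [0.407, 0.211]), ([253, 145], [0.388, 0.34]), ([350, 102], [0.514, 0.356])]
scene [(array([266.5, 276.4]), 0.37)] [[267.8494 274.6725]]
side [(array([252.1, 115.8]), 0.66)] [[249.8205 116.1174]]
wrist [(array([323.6, 242.3]), 0.85)] [[321.1621 240.8284]]
(array([0.4597, 0.2743, 0.2055]), np.float64(0.0034962271978608854))
```

{"name": "arm_command", "arguments": {"motion": [{"dx": 0, "dy": 3, "dz": 15, "wx": 0, "wy": 0, "wz": 0, "claw": 20}, {"dx": 0, "dy": 0, "dz": 30, "wx": 0, "wy": 0, "wz": 0, "claw": 20}, {"dx": 0, "dy": 0, "dz": 35, "wx": 0, "wy": 0, "wz": 0, "claw": 20}, {"dx": 0, "dy": 0, "dz": 35, "wx": 0, "wy": 0, "wz": 0, "claw": 20}, {"dx": 0, "dy": 0, "dz": 30, "wx": 0, "wy": 0, "wz": 0, "claw": 20}, {"dx": 0, "dy": 0, "dz": 18, "wx": 0, "wy": 0, "wz": 0, "claw": 20}, {"dx": 0, "dy": 0, "dz": 10, "wx": 0, "wy": 0, "wz": 0, "claw": 20}, {"dx": 0, "dy": 0, "dz": 5, "wx": 0, "wy": 0, "wz": 0, "claw": 20}, {"dx": 0, "dy": 0, "dz": 2, "wx": 0, "wy": 0, "wz": 0, "claw": 20}, {"dx": 0, "dy": 0, "dz": 0, "wx": 0, "wy": 0, "wz": 0, "claw": 20}, {"dx": 0, "dy": 0, "dz": 0, "wx": 0, "wy": 0, "wz": 0, "claw": 20}]}}

```text
time_s: 30.32
ee_pos: [0.4595, 0.276, 0.004]
tool_rot: [0.0, 0.797, 0.604, 0.001]
force: [-0.1, 0.4, -0.8]
grip_width: 0.32
```

{"name": "arm_command", "arguments": {"motion": [{"dx": 0, "dy": 0, "dz": 1, "wx": 0, "wy": 0, "wz": 0, "claw": 20}, {"dx": 0, "dy": 0, "dz": 1, "wx": 0, "wy": 0, "wz": 0, "claw": 20}, {"dx": 0, "dy": 0, "dz": 0, "wx": 0, "wy": 0, "wz": 0, "claw": 20}]}}

```text
time_s: 30.57
ee_pos: [0.459, 0.2757, 0.0011]
tool_rot: [0.0, 0.797, 0.604, 0.0]
force: [0.5, -0.9, -0.9]
grip_width: 0.322
```

{"name": "arm_command", "arguments": {"motion": [{"dx": 0, "dy": 0, "dz": 1, "wx": 0, "wy": 0, "wz": 0, "claw": 20}, {"dx": 0, "dy": 0, "dz": 0, "wx": 0, "wy": 0, "wz": 0, "claw": 20}]}}

```text
time_s: 30.73
ee_pos: [0.4588, 0.2756, -0.0002]
tool_rot: [-0.0, 0.797, 0.604, -0.0]
force: [0.0, 0.4, -1.2]
grip_width: 0.32
```

{"name": "arm_command", "arguments": {"motion": [{"dx": 0, "dy": 0, "dz": 1.5, "wx": 0, "wy": 0, "wz": 0, "claw": 20}, {"dx": 0, "dy": 0, "dz": 1.5, "wx": 0, "wy": 0, "wz": 0, "claw": 20}, {"dx": 0, "dy": 0, "dz": 0, "wx": 0, "wy": 0, "wz": 0, "claw": 20}]}}

```text
time_s: 30.98
ee_pos: [0.4592, 0.2759, -0.0027]
tool_rot: [-0.0, 0.797, 0.603, 0.0]
force: [-1.3, 0.9, 5.6]
grip_width: 0.317
```

{"name": "arm_command", "arguments": {"motion": [{"dx": 0, "dy": 0, "dz": 1, "wx": 0, "wy": 0, "wz": 0, "claw": 20}, {"dx": 0, "dy": 0, "dz": 0, "wx": 0, "wy": 0, "wz": 0, "claw": 20}]}}

```text
time_s: 31.15
ee_pos: [0.4594, 0.2762, -0.003]
tool_rot: [-0.0, 0.797, 0.604, 0.001]
force: [-3.2, 0.4, 13.6]
grip_width: 0.322
```

{"name": "arm_command", "arguments": {"motion": [{"dx": 0, "dy": 0, "dz": 0.7, "wx": 0, "wy": 0, "wz": 0, "claw": 20}, {"dx": 0, "dy": 0, "dz": 0, "wx": 0, "wy": 0, "wz": 0, "claw": 20}]}}

```text
time_s: 31.32
ee_pos: [0.4596, 0.2764, -0.0032]
tool_rot: [-0.0, 0.797, 0.603, 0.001]
force: [-5.1, 0.5, 19.5]
grip_width: 0.321
```

Seated on the tray floor. I'll ease off to light contact, release and rise.

{"name": "arm_command", "arguments": {"motion": [{"dx": 0, "dy": 0, "dz": -1, "wx": 0, "wy": 0, "wz": 0, "claw": 20}, {"dx": 0, "dy": 0, "dz": -0.4, "wx": 0, "wy": 0, "wz": 0, "claw": 28}, {"dx": 0, "dy": 0, "dz": 0, "wx": 0, "wy": 0, "wz": 0, "claw": 32}, {"dx": 0, "dy": 0, "dz": 0, "wx": 0, "wy": 0, "wz": 0, "claw": 36}, {"dx": 0, "dy": 0, "dz": 0, "wx": 0, "wy": 0, "wz": 0, "claw": 44}, {"dx": 0, "dy": 0, "dz": 0, "wx": 0, "wy": 0, "wz": 0, "claw": 52}, {"dx": 0, "dy": 0, "dz": 0, "wx": 0, "wy": 0, "wz": 0, "claw": 52}, {"dx": 0, "dy": 0, "dz": -5, "wx": 0, "wy": 0, "wz": 0, "claw": 52}, {"dx": 0, "dy": 0, "dz": -15, "wx": 0, "wy": 0, "wz": 0, "claw": 52}, {"dx": 0, "dy": 0, "dz": -30, "wx": 0, "wy": 0, "wz": 0, "claw": 52}, {"dx": 0, "dy": 0, "dz": -35, "wx": 0, "wy": 0, "wz": 0, "claw": 52}, {"dx": 0, "dy": 0, "dz": -35, "wx": 0, "wy": 0, "wz": 0, "claw": 52}, {"dx": 0, "dy": 0, "dz": -20, "wx": 0, "wy": 0, "wz": 0, "claw": 52}, {"dx": 0, "dy": 0, "dz": 0, "wx": 0, "wy": 0, "wz": 0, "claw": 52}]}}

```text
time_s: 32.48
ee_pos: [0.4606, 0.2765, 0.1416]
tool_rot: [0.001, 0.797, 0.604, 0.004]
force: [0.2, 0.8, 0.1]
grip_width: 0.556
```

```bash
python3 - <<'E'
from h import *
np.set_printoptions(precision=4,suppress=True)
s=state(); P=s["ee_pos"]; print(s["time_s"],P,s["force"],s["grip_width"]*94)
w=save("wrist","w13.png")
d=landmark_of("wrist","insert_centre")[:1]; print([(np.round(k["location"],1),k["score"],onz("wrist",k["location"],.016)) for k in d])
side=save("side","d13.png")
for l in("tool_handle","tool_pin","marker","pump_collar_1","pump_collar_2"): print(l,[(np.round(k["location"],1),round(k["score"],2)) for k in landmark_of("side",l)[:2]])
cv2.imwrite("pics/e13.png",np.hstack([cv2.resize(w[80:280,230:430],(400,400),interpolation=cv2.INTER_CUBIC),cv2.resize(side[140:350,240:450],(400,400),interpolation=cv2.INTER_CUBIC)])[:,:,::-1])
E
```

```text
32.4833 [0.4606 0.2765 0.1416] [0.1539 0.7817 0.1148] 52.305468852423125
[(array([324.5, 187. ]), 0.85, array([0.4628, 0.2752, 0.016 ]))]
tool_handle [(array([310.4, 283.1]), 0.62), (array([379.3, 257.9]), 0.6)]
tool_pin [(array([341.5, 327.1]), 0.6)]
marker [(array([333.4, 252.6]), 0.96), (array([381.9, 257. ]), 0.71)]
pump_collar_1 [(array([379.9, 259.2]), 0.65), (array([254.8, 176.3]), 0.6)]
pump_collar_2 [(array([379.9, 259.2]), 0.65), (array([254.8, 176.3]), 0.6)]
```

View pics/e13.png

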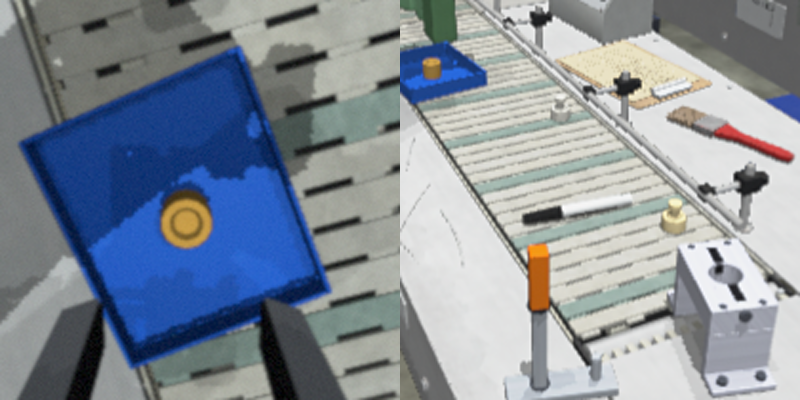

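The left half shows the insert upright near the tray's middle, dimple up at (185,222). The right half shows the tool upright at (540,320), an empty nest, and the collars and marker where they were.

```bash
python3 -c "
from rig import *
print(hand_in())"
```

```text
the job is handed in; nothing more can be done
None
```

The job is done and handed in. The brass insert stands upright in the blue tray, dimple up, and the push-out tool stands upright on the bench clear of the nest. The robot's clock read about 32.5 s, against the 72 s limit.

- **Finding the hole:** I probed under the nest on a 3.5 mm grid. It turned up about 5.5 mm along the nest's x and 1.7 mm along its y from the recess axis. Readings during the probing stayed near 13 N or less, tool weight included.
- **Pushing up:** The insert rose with about 5 N over the tool's weight and ended about 18 mm proud. I then backed the tool out and stood it on the bench before touching the insert.
- **Last checks:** The final wrist and side pictures show the insert upright near the tray's middle, the nest empty, and the gripper clear of everything. The collars and marker appear where they were.

**Checks that failed or disagreed:**
- The first attempt to grip the insert closed on air. Both cameras showed the fingertips about 25 mm above the stated TCP, so I reopened, went lower while feeling for contact, and gripped it at 29.9 mm.
- Setting the insert down briefly pressed it on the tray floor with about 20 N; I eased off before releasing.
- The insert touched down about 3 mm higher than I had worked out. In the pictures it stands flat.

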